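# Rotate garlic, spice jar and cruet between scale, board and drip saucer

## Robot

A 7-joint arm with a two-finger parallel gripper is mounted at the origin on a cart in front of the work surface, level with it; the furniture and walls round the work are solid. World frame = base frame: x ahead of the robot, y to its left, z up, the work surface at z = 0. Lengths are in m, angles in rad, forces in N, time in s.
With the tool pointing down it reaches from about 0.425 to 0.875 m from the base axis. Payload 8.4 kg.
Tool frame: the origin (TCP) lies on the mounting face of the last link; the fingertips stand 173 mm ahead of it and the grasp point (between the pads) lies 155 mm ahead of it; z points along the fingers, y is the direction in which the jaws open and shut (so a half turn about z gives the same grasp; the last joint's range is limited). The gripper opens to 85 mm and grips with 20 to 120 N. Pads are 22 mm wide; open, the fingers measure 114 mm over their backs; the gripper's body (76 mm by 85 mm) begins 54 mm behind the grasp point. The pads swing forward as they close: fully open they stand 13 mm farther back than shut.
Start: joints at [1.004, 0.333, 0.04, 1.465, -0.013, 1.343, -0.059], TCP at [0.293, -0.58, 0.405] pointing down, gripper open.
Joint ranges: [-2.58, 2.58], [-0.38, 2.09], [-1.3, 1.39], [0.25, 2.4], [-1.5, 4.64], [0.08, 2.09], [-2.65, 2.65]. Speed limits (rad/s): [2.22, 2.22, 2.79, 2.79, 3.14, 3.14, 3.14].

## Interface

Orientations are given as a 3x3 rotation matrix whose columns are the frame's x, y, z axes.
In Python, from cell import arm gives the robot as it stands.
- The arm moves only by the tool servo_tool, never from a script. Its argument "targets" is a list of rows, each a list of 3 entries, a list of its own where there are three numbers: the shift along the tool's x, y, z in units of 50 mm (1.0 is 50 mm), then the turn about the tool's z in degrees, then the finger opening in mm, from 0 to 85.4. A call has 1 to 12 rows; each row shifts and turns the commanded pose from where the row before left it, along the tool's axes as they then stand; what a row does not reach is not made up. A row lasts 1/8 s, in which the tool goes at most 62.5 mm and 10.7 degrees, less where a joint would pass 70% of its speed; a pose out of reach is approached as far as the arm can. A call is refused whole if a number of a shift passes 1 or a number of a turn 10.7, either way. A call with a gripper value outside its range is refused whole. The fingers move at their own pace and stop on an object; "grip_force" is the grip in N (left out, the last holds). Time passes only in rows, so rows that do not move let the fingers close. It gives the time, the measured TCP pose, the force and the opening at its end, in the units of the state.
- arm.observe(): the state, without advancing time (a new reading comes with each control period).
- arm.snapshot(name): name is "scene" or "top" or "wrist"; returns the picture (420x560x3 uint8, blue, green, red); there is no depth.
- arm.get_calibration(name): a dict with "mtx" (3x3 intrinsics, pixels), "T" (4x4, takes a point from camera to world coordinates). Camera axes: x right, y up, looking along -z (the intrinsics and any distortion apply to the point x, -y, -z); pixel columns grow to the right and rows downward; lengths in m; the calibration is good to about 2 mm. The wrist camera is an equidistant fisheye: a pixel r from the principal point sees the ray r / f radians off the axis. A picture is of the moment at which its call begins: read the wrist's pose just before it. get_calibration takes no time and is no camera call; for the wrist camera it gives the pose at the moment of the call.
- arm.close_job(): hands the job in, once; it reports no verdict.
Trained networks look in the newest picture that a camera, given by its name, has taken for a name from the list of things; names that differ only in an ending like _2 or _b are one class to them, and where a whole thing is asked for, a point or a joint stands for the part that bears it (a point fixed in the world has none). Each returns a list of dicts, best first, with "confidence" (0 to 1); they miss things now and then, are a little off and sometimes report something else, mostly with a low value. They report only what shows in the picture. A call takes as long as a camera call.
- arm.look_for(camera, query): "position" ([column, row] in pixels, amid what is visible of it).
- arm.spot_point(camera, query): "position" ([column, row] in pixels: a listed point, or the origin of a listed thing).
The state is a dict: "t": time; "joint_positions": joint angles; "dq": joint speeds; "joint_efforts": joint torques, N m; "tcp_pos": TCP position; "tool_rot": TCP orientation; "contact_force": force on the tool from outside, world axes, zero at the start; "moment": the same for the moment, N m; "gripper_width": finger opening in m.
Only numpy, scipy, OpenCV 4.12 (cv2) and the standard library are available. Lean on these libraries where they do the work, as an engineer would, in place of code of your own. Each camera call takes 0.05 s, during which the arm holds its last target.

## Task

The garlic on the kitchen scale has been weighed, so stand it in the middle of the wooden chopping board; the spice jar is weighed next, so stand it in the middle of the scale's round plate, and put the glass cruet back upright in the middle of its white drip saucer. Each of these places is still taken by another of the three, so set one aside for a while on a free spot such as the empty cork trivet. Never tip the cruet, and leave the tin and the honey jar standing where they are.

Things in the scene. Friction and masses are not known exactly. Their poses are not given: they have to be found in the camera images.
- garlic: whole garlic bulb, off-white, 56 mm wide and 56 mm high with its pointed stalk, widest about 22 mm above its underside; loose, about 35 g, starts on the kitchen scale; belongs on the wooden board. Origin at the centre of its underside, z up.
- spice_jar: round glass spice jar with a green cap, 46 mm diameter, 106 mm high, the cap is the top 20 mm; loose, about 110 g, starts on the white saucer; belongs on the scale's plate. Origin at the centre of its underside, z up.
- cruet: clear glass vinegar cruet, a round belly 75 mm wide and 80 mm high with a narrow neck and stopper above it, 107 mm high in all; grip it by the neck and stopper, which are 24 mm wide at the widest and lie 74 to 107 mm above its underside; loose, about 190 g, starts on the wooden board; belongs on the white saucer. Origin at the centre of its underside, z up.
- scale_plate (a point): centre of the top face of the kitchen scale's round steel weighing plate (112 mm diameter), 22 mm above the worktop; the scale is a flat white box 160 x 126 mm, fixed to the worktop, with a dark display on its robot-facing side. x points from the display to the plate, z up.
- wood_board: small wooden chopping board, 124 mm along its x, 172 mm along its y, 14 mm thick, with a grip slot 50 x 14 mm centred 70 mm out along its +y; fixed. Origin at the centre of its underside, z up, so its top face is 14 mm above the origin.
- saucer: white round drip saucer, 116 mm outer diameter, 11 mm high, flat floor 92 mm in diameter lying 5 mm above the worktop, low rim 4 mm thick; fixed. Origin at the centre of its underside, z up.
- trivet: empty round cork trivet, 120 mm diameter, 8 mm thick, with two ring lines; fixed; a free spot on which a thing can be set aside. Origin at the centre of its underside, z up, so its top face is 8 mm above the origin.
- tin: small round food tin, 57 mm diameter, 72 mm high, loose, standing on the worktop near the robot; not to be moved. Origin at the centre of its underside.
- honey_jar: round honey jar with a light metal lid, 71 mm diameter, 110 mm high, loose, standing on the worktop behind the task; not to be moved. Origin at the centre of its underside.

How it is judged:
At the end, for the whole second after the job is handed in: The garlic stands on the wooden board within 15 mm of its middle, the spice jar on the scale's plate within 15 mm of its middle, and the cruet on the floor of the saucer within 12 mm of its middle; all three upright (within 0.2 rad), at rest and released (horizontal distance between garlic and wood_board below 0.015 m and z of garlic in the frame of wood_board between 0.01 and 0.02 m and angle between each of garlic, spice_jar, cruet's own z axis and vertical below 0.2 rad and linear speed of each of garlic, spice_jar, cruet below 0.02 m/s and angular speed of each of garlic, spice_jar, cruet below 0.2 rad/s and horizontal distance between spice_jar and scale_plate below 0.015 m and z of spice_jar in the frame of scale_plate between -0.004 and 0.006 m and horizontal distance between cruet and saucer below 0.012 m and z of cruet in the frame of saucer between 0.001 and 0.011 m); the robot touches nothing.
It fails at once if the cruet is tipped by more than 0.6 rad (angle between cruet's own z axis and vertical above 0.6 rad).
It fails at once if the tin is moved by more than 25 mm (distance of tin from where it was at the start of the episode above 0.025 m).
It fails at once if the honey jar is moved by more than 25 mm (distance of honey_jar from where it was at the start of the episode above 0.025 m).
It also fails if it takes over 115 s, if anything falls off the work surface, if the arm or the gripper's body presses on something with over 40 N, if the wrist force passes 120 N, or if a joint passes its speed limit or range.

## Working session

There is one attempt and no reset: what is moved stays moved. The work goes in short steps, Python scripts to look and compute and a tool call to move; the robot and the scene stay as the last step left them, time stands still between calls to the robot, and variables do not carry over. Pictures are saved under pics/ and viewed, and the job is handed in when it is done.

Besides the shell and the picture viewer there is one more tool, called after "Request:" as name([rows], argument=value, ...), one row to a line, values as JSON. servo_tool: Moves the arm, as the interface text tells. Its arguments: {"type":"object","properties":{"targets":{"type":"array"},"grip_force":{"type":"number"}},"required":["targets"]}

```bash
ls; mkdir -p pics
cat > h.py <<'E'
import numpy as np, cv2
from cell import arm
np.set_printoptions(precision=4,suppress=True)
def ray(cam,px,cal=None):
    c=cal or arm.get_calibration(cam); K=np.array(c["mtx"]);T=np.array(c["T"])
    u=(px[0]-K[0,2])/K[0,0]; v=(px[1]-K[1,2])/K[1,1]
    if cam=="wrist":
        r=np.hypot(u,v); d=np.array([np.sin(r)*u/max(r,1e-9),-np.sin(r)*v/max(r,1e-9),-np.cos(r)])
    else: d=np.array([u,-v,-1.])
    return T[:3,3],T[:3,:3]@(d/np.linalg.norm(d))
def atz(cam,px,z,cal=None):
    o,d=ray(cam,px,cal); return o+d*(z-o[2])/d[2]
def proj(cam,P,cal=None):
    c=cal or arm.get_calibration(cam); K=np.array(c["mtx"]);T=np.array(c["T"])
    p=T[:3,:3].T@(np.array(P)-T[:3,3]); q=np.array([p[0],-p[1],-p[2]])
    if cam=="wrist":
        r=np.arctan2(np.hypot(q[0],q[1]),q[2]); n=np.hypot(q[0],q[1]); q=np.array([q[0]/n*r,q[1]/n*r,1])
    else: q=q/q[2]
    return (K@q)[:2]
E
python3 - <<'E'
from h import *
for c in ["scene","top","wrist"]:
    cv2.imwrite(f"pics/{c}0.png",arm.snapshot(c))
for c in ["scene","top"]:
    print(c,arm.get_calibration(c)["T"])
Z=dict(garlic=.022,spice_jar=.005,cruet=.014,scale_plate=.022,wood_board=0,saucer=0,trivet=0,tin=0,honey_jar=0)
for n,z in Z.items():
  for c in ["scene","top"]:
    r=arm.spot_point(c,n)[:2]
    print(n,c,[(np.round(x["position"]),round(x["confidence"],2),atz(c,x["position"],z)[:2]) for x in r])
s=arm.observe();print(s["t"],s["tcp_pos"],s["tool_rot"],s["contact_force"],s["gripper_width"])
E
```

```text
pics
scene [[ 0.7928  0.3399 -0.5059 -0.2352]
 [-0.6092  0.4172 -0.6745 -1.0705]
 [-0.0182  0.8429  0.5378  0.8969]
 [ 0.      0.      0.      1.    ]]
top [[ 0.0131  0.9962 -0.0866  0.4337]
 [-0.9999  0.0133  0.0019  0.0183]
 [ 0.0031  0.0866  0.9962  1.258 ]
 [ 0.      0.      0.      1.    ]]
garlic scene [(array([321., 242.]), 0.76, array([ 0.5873, -0.1452])), (array([195., 205.]), 0.51, array([0.4099, 0.2728]))]
garlic top []
spice_jar scene [(array([258., 215.]), 0.68, array([0.5478, 0.1126]))]
spice_jar top [(array([236., 206.]), 0.52, array([0.5478, 0.121 ]))]
cruet scene [(array([189., 204.]), 0.91, array([0.403 , 0.3029]))]
cruet top [(array([158., 252.]), 0.82, array([0.4216, 0.3263]))]
scale_plate scene [(array([317., 241.]), 0.77, array([ 0.5848, -0.1322]))]
scale_plate top [(array([332., 196.]), 0.74, array([ 0.578 , -0.1398]))]
wood_board scene [(array([194., 207.]), 0.91, array([0.4169, 0.2975]))]
wood_board top [(array([163., 250.]), 0.79, array([0.4252, 0.3162])), (array([157., 256.]), 0.66, array([0.4106, 0.3324]))]
saucer scene [(array([265., 218.]), 0.57, array([0.5597, 0.0939]))]
saucer top [(array([237., 204.]), 0.71, array([0.5555, 0.1182]))]
trivet scene [(array([332., 306.]), 0.71, array([ 0.4509, -0.3473]))]
trivet top [(array([403., 242.]), 0.79, array([ 0.4571, -0.3369]))]
tin scene [(array([237., 252.]), 0.64, array([ 0.3901, -0.006 ]))]
tin top [(array([277., 261.]), 0.68, array([0.4007, 0.0057])), (array([402., 240.]), 0.61, array([ 0.4606, -0.3345]))]
honey_jar scene [(array([316., 210.]), 0.82, array([0.7165, 0.0237]))]
honey_jar top [(array([274., 147.]), 0.73, array([0.7145, 0.0185]))]
1.05 [ 0.2931 -0.5802  0.4047] [[ 0.8926  0.4509  0.    ]
 [ 0.4509 -0.8926  0.0001]
 [ 0.     -0.0001 -1.    ]] [-0.3756  0.315  -0.1634] 0.08563759499213067
```

View pics/top0.png

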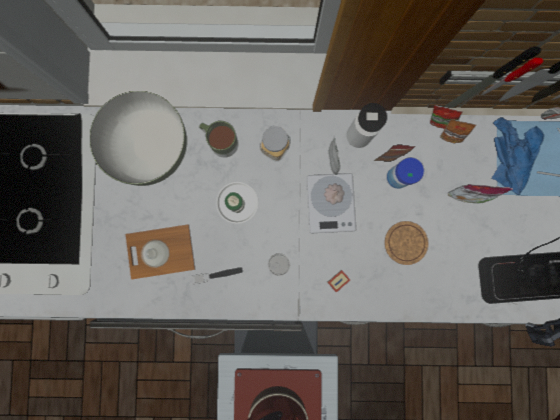

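View pics/scene0.png

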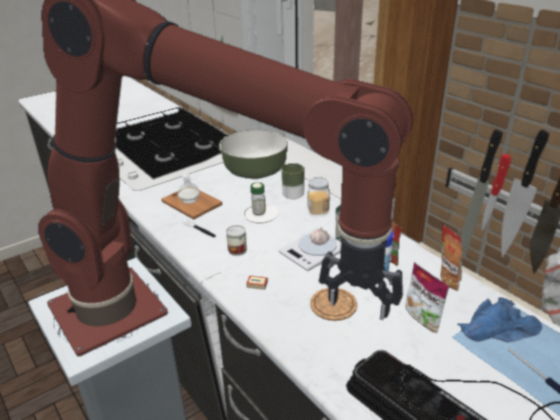

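View pics/wrist0.png

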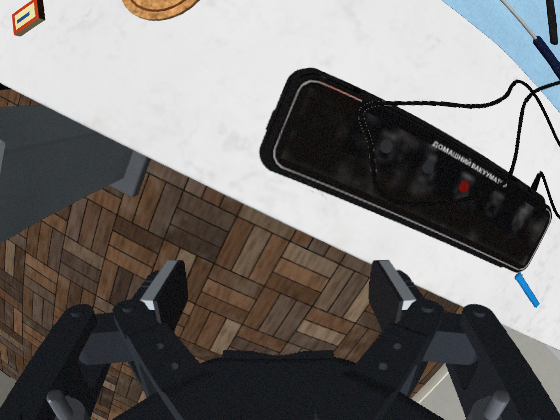

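Request:
servo_tool([
  [[0,0,0],8.9,85],
  [[0,0,0],8.9,85],
  [[0,0,0],9.0,85],
  [[0.5,-1,0],0,85],
  [[0.5,-1,0],0,85],
  [[0.5,-1,0],0,85],
  [[0.5,-1,0],0,85],
  [[0.5,-1,0],0,85],
  [[0,0,0],0,85],
])

```text
t: 2.17
tcp_pos: [0.4205, -0.3258, 0.4052]
tool_rot: [[1.0, 0.008, 0.001], [0.008, -1.0, 0.001], [0.001, -0.001, -1.0]]
contact_force: [-0.1, -0.1, 0.3]
gripper_width: 0.0851
```

```bash
cat >> h.py <<'E'
Z=dict(garlic=.022,spice_jar=.005,cruet=.014,scale_plate=.022,wood_board=0,saucer=0,trivet=0,tin=0,honey_jar=0)
def wl(tag,names,zz={}):
    cal=arm.get_calibration("wrist"); im=arm.snapshot("wrist"); cv2.imwrite(f"pics/{tag}.png",im)
    print("cam",np.array(cal["T"])[:3,3])
    for n in names:
        z=zz.get(n,Z[n])
        print(n,[(np.round(x["position"]),round(x["confidence"],2),atz("wrist",x["position"],z,cal)[:2]) for x in arm.spot_point("wrist",n)[:2]])
    s=arm.observe();print(s["t"],s["tcp_pos"],s["tool_rot"][0],s["joint_positions"],s["contact_force"])
    return im,cal
E
python3 - <<'E'
from h import *
wl("w1",["trivet","scale_plate","garlic"])
E
```

```text
cam [ 0.494  -0.3248  0.3746]
trivet []
scale_plate [(array([117.,  49.]), 0.98, array([ 0.5792, -0.1384]))]
garlic [(array([116.,  46.]), 0.57, array([ 0.5822, -0.1368]))]
2.375 [ 0.4174 -0.3314  0.4047] [ 1.     -0.0019 -0.0002] [ 0.6516  0.1005 -0.0689  1.7466  0.0077  1.2947 -0.9918] [-0.5081 -0.4799  0.8155]
```

View pics/w1.png

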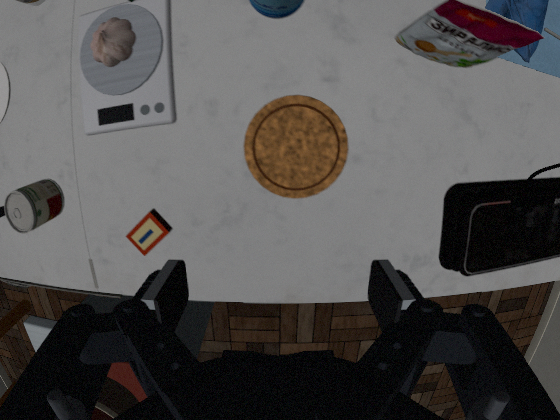

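Request:
servo_tool([
  [[0,-1,0],0,85],
  [[0,-1,0],0,85],
  [[0,-1,0],0,85],
  [[0,-1,0],0,85],
  [[0,-1,0],0,85],
  [[0,-1,0],0,85],
  [[0,-1,0],0,85],
  [[0,-1,0],0,85],
  [[0,-1,0],0,85],
  [[0,-0.2,0],0,85],
  [[0,0,0],0,85],
])

```text
t: 3.75
tcp_pos: [0.4185, 0.129, 0.4047]
tool_rot: [[1.0, -0.001, -0.0], [-0.001, -1.0, 0.0], [-0.0, -0.0, -1.0]]
contact_force: [0.3, -0.3, -0.1]
gripper_width: 0.0851
```

Run:
```python
from h import *
im,cal=wl("w2",["saucer","spice_jar","scale_plate","garlic","wood_board","cruet","tin","honey_jar"])
```

```text
cam [0.4919 0.1293 0.374 ]
saucer []
spice_jar [(array([285.,  58.]), 0.74, array([0.5545, 0.1213]))]
scale_plate [(array([493.,  58.]), 0.89, array([ 0.5784, -0.1376]))]
garlic [(array([494.,  56.]), 0.89, array([ 0.5818, -0.1407]))]
wood_board [(array([126., 172.]), 0.73, array([0.4268, 0.3195]))]
cruet [(array([116., 179.]), 0.95, array([0.4207, 0.329 ]))]
tin [(array([381., 192.]), 0.85, array([0.3987, 0.0025])), (array([287.,  58.]), 0.61, array([0.5553, 0.1185]))]
honey_jar [(array([123., 173.]), 0.59, array([0.4253, 0.3247]))]
4.2 [0.4181 0.1294 0.4047] [ 1.     -0.0007  0.    ] [ 0.2372 -0.0852 -0.5947  1.9218 -0.0496  1.2908 -1.9136] [-0.3768  0.4868  0.0911]
```

View pics/w2.png

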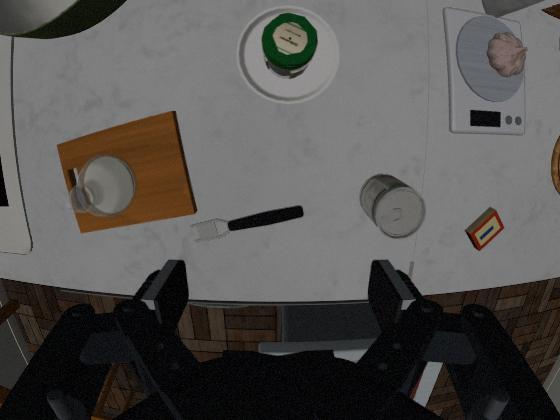

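Run:
```python
from h import *
cal=arm.get_calibration("wrist")
def m(pts,z):
    a=np.array([atz("wrist",p,z,cal)[:2] for p in pts]); return a
def circ(a):
    A=np.c_[2*a,np.ones(len(a))]; s=np.linalg.lstsq(A,(a**2).sum(1),rcond=None)[0]; return s[:2],np.sqrt(s[2]+s[0]**2+s[1]**2)
print("saucer",circ(m([(237,53),(340,53),(288,6),(288,102),(254,91),(325,91)],.011)))
b=m([(174,111),(57,145),(82,233),(196,213)],.014);print("board",b,b.mean(0),np.linalg.norm(np.roll(b,1,0)-b,axis=1))
print("cap top",circ(m([(263,37),(317,34),(290,13),(290,57)],.111)))
print("plate",circ(m([(457,55),(526,57),(491,15),(499,101),(468,88),(470,26)],.022)))
print("stopper", m([(80,200)],.121))
print("tin top",circ(m([(373,208),(424,208),(399,180),(399,238)],.072)))
im=cv2.imread("pics/w2.png")
a=cv2.resize(im[0:110,220:350],None,fx=4,fy=4); b=cv2.resize(im[105:240,50:200],None,fx=3,fy=3); c=cv2.resize(im[0:140,430:560],None,fx=3,fy=3)
cv2.imwrite("pics/w2a.png",a);cv2.imwrite("pics/w2b.png",b);cv2.imwrite("pics/w2c.png",c)
cal=dict(cal)
```

```text
saucer (array([0.5588, 0.1172]), np.float64(0.056809048335936245))
board [[0.4974 0.2466]
 [0.4692 0.4177]
 [0.3479 0.396 ]
 [0.3769 0.2269]] [0.4229 0.3218] [0.1221 0.1734 0.1233 0.1715]
cap top (array([0.556 , 0.1197]), np.float64(0.02029638176140139))
plate (array([ 0.5778, -0.1408]), np.float64(0.0574543607118771))
stopper [[0.4232 0.3123]]
tin top (array([0.398 , 0.0061]), np.float64(0.02997551808903552))
```

View pics/w2a.png

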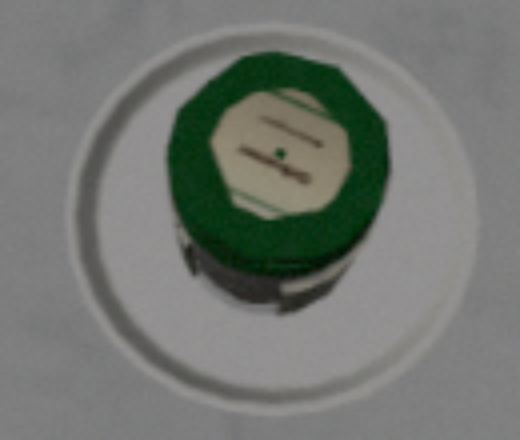

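View pics/w2b.png

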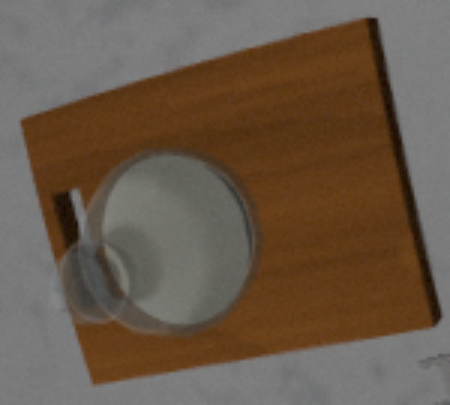

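View pics/w2c.png

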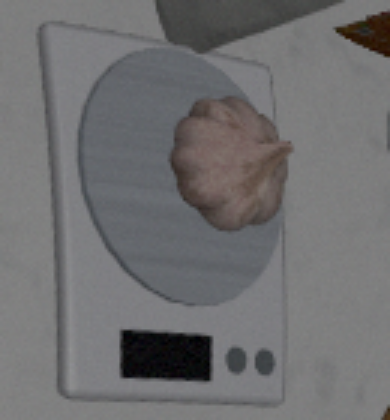

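Request:
servo_tool([
  [[0.9,0.06,0],0,85],
  [[0.9,0.06,0],0,85],
  [[0.96,0.06,0],0,85],
  [[0,0,0.8],0,85],
  [[0,0,0.6],0,85],
  [[0,0,0],0,85],
])

```text
t: 4.95
tcp_pos: [0.5554, 0.1203, 0.3325]
tool_rot: [[1.0, -0.0, -0.005], [-0.0, -1.0, -0.001], [-0.005, 0.001, -1.0]]
contact_force: [-0.1, 0.3, 1.4]
gripper_width: 0.0852
```

Run:
```python
from h import *
im,cal=wl("w3",["spice_jar","saucer"])
print(proj("wrist",[.556,.12,.111],cal),proj("wrist",[.5585,.1175,.005],cal),[atz("wrist",x["position"],.06,cal) for x in arm.look_for("wrist","spice_jar")])
```

```text
cam [0.6287 0.1207 0.3016]
spice_jar [(array([279., 194.]), 0.76, array([0.5519, 0.1191]))]
saucer []
5.1 [0.5565 0.121  0.3363] [ 1.     -0.      0.0019] [ 0.2032  0.2696 -0.5782  1.7296  0.158   1.187  -1.9884] [0.4758 0.6573 1.3199]
[278.7677 229.7698] [280.9861 186.8332] [array([0.5461, 0.1186, 0.06  ])]
```

View pics/w3.png

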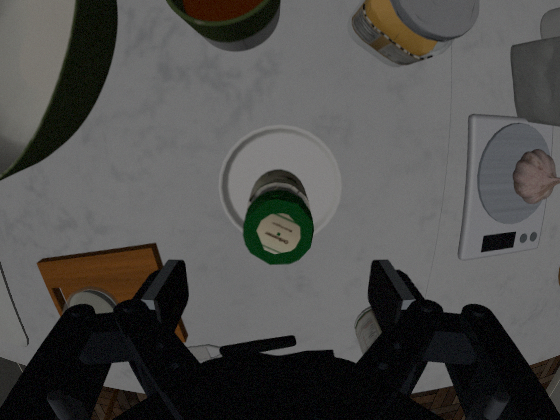

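Request:
servo_tool([
  [[0,0,0.6],0,85],
  [[0,0,0.6],0,85],
  [[0,0,0.5],0,85],
  [[0,0,0.3],0,85],
  [[0,0,0],0,65],
  [[0,0,0],0,40],
  [[0,0,0],0,40],
  [[0,0,0],0,40],
  [[0,0,0],0,40],
  [[0,0,0],0,40],
], grip_force=30)

```text
t: 6.4
tcp_pos: [0.5567, 0.1209, 0.2362]
tool_rot: [[1.0, -0.0, 0.002], [-0.0, -1.0, 0.0], [0.002, -0.0, -1.0]]
contact_force: [-0.8, -1.4, 6.3]
gripper_width: 0.0448
```

Run:
```python
from h import *
im,cal=wl("w4",["spice_jar"])
print(arm.observe()["gripper_width"])
```

```text
cam [0.6302 0.1213 0.2057]
spice_jar [(array([280., 231.]), 0.88, array([0.5541, 0.1199]))]
6.5 [0.5567 0.1209 0.2362] [ 1.     -0.0002  0.0023] [ 0.1737  0.3768 -0.5544  1.8255  0.2328  1.0018 -2.0463] [-0.6334 -1.8419  6.6167]
0.044943036630149986
```

View pics/w4.png

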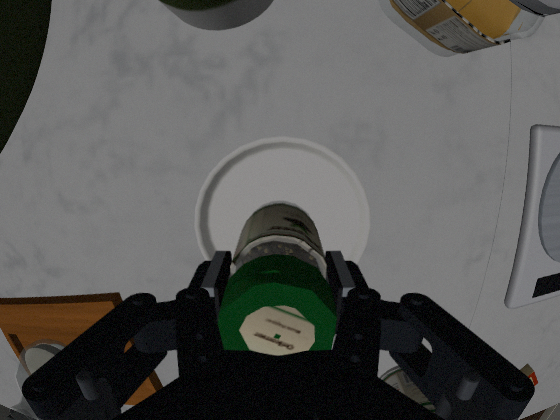

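Request:
servo_tool([
  [[0,0,-0.3],0,40],
  [[0,0,-0.7],0,40],
  [[0,0,-0.9],0,40],
  [[0,0,-0.9],0,40],
  [[-0.1,0.5,-0.2],0,40],
  [[-0.2,1,0],0,40],
  [[-0.2,1,0],0,40],
  [[-0.2,1,0],0,40],
  [[-0.2,1,0],0,40],
  [[-0.2,1,0],0,40],
  [[-0.2,1,0],0,40],
  [[-0.2,1,0],0,40],
])

```text
t: 8.0
tcp_pos: [0.4805, -0.2554, 0.3859]
tool_rot: [[1.0, 0.001, 0.001], [0.001, -1.0, -0.0], [0.001, 0.0, -1.0]]
contact_force: [0.4, -0.4, -1.2]
gripper_width: 0.0448
```

Request:
servo_tool([
  [[-0.2,1,0],0,40],
  [[-0.2,0.5,0],0,40],
  [[-0.1,0.2,0],0,40],
  [[0,0,0],0,40],
  [[0,0,0],0,40],
])

```text
t: 8.62
tcp_pos: [0.4569, -0.3375, 0.385]
tool_rot: [[1.0, 0.002, 0.001], [0.002, -1.0, 0.0], [0.001, -0.0, -1.0]]
contact_force: [0.9, 0.2, -1.7]
gripper_width: 0.0446
```

Run:
```python
from h import *
im,cal=wl("w5",["trivet"])
print(arm.observe()["gripper_width"])
for c in ["scene"]:
    cv2.imwrite("pics/s5.png",arm.snapshot(c))
```

```text
cam [ 0.5303 -0.337   0.3545]
trivet [(array([283., 180.]), 0.72, array([ 0.4565, -0.3433]))]
8.725 [ 0.4568 -0.3377  0.3849] [1.     0.0022 0.0004] [ 0.7765  0.1933 -0.2484  1.6854  0.049   1.2689 -1.0506] [ 0.9531 -0.0755 -1.0044]
0.044466964459642745
```

View pics/w5.png

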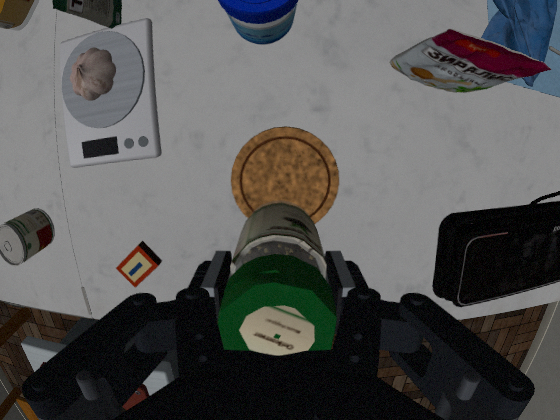

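View pics/s5.png

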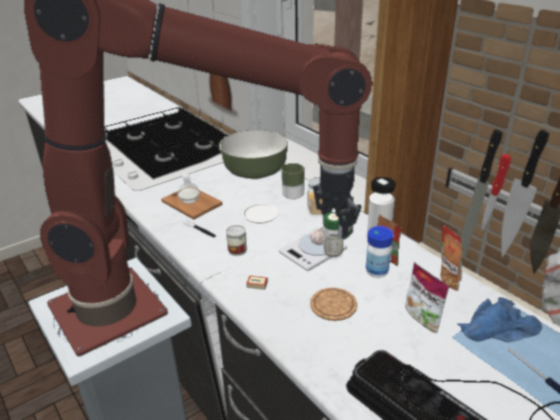

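Request:
servo_tool([
  [[0,0,0.8],0,40],
  [[0,0,0.8],0,40],
  [[0,0,0.7],0,40],
  [[0,0,0.4],0,40],
  [[0,0,0.2],0,40],
  [[0,0,0],0,40],
  [[0,0,0],0,40],
])

```text
t: 9.65
tcp_pos: [0.4565, -0.339, 0.2404]
tool_rot: [[1.0, 0.0, 0.001], [0.0, -1.0, -0.0], [0.001, 0.0, -1.0]]
contact_force: [0.1, -0.8, -1.6]
gripper_width: 0.0444
```

Request:
servo_tool([
  [[0,0,0.03],0,40],
  [[0,0,0],0,40],
  [[0,0,0],0,50],
  [[0,0,0],0,60],
  [[0,0,0],0,85],
  [[0,0,0],0,85],
  [[0,0,-0.4],0,85],
  [[0,0,-0.8],0,85],
  [[0,0,-1],0,85],
  [[0,0,-0.8],0,85],
  [[0,0,0],0,85],
])

```text
t: 11.02
tcp_pos: [0.4568, -0.3395, 0.3919]
tool_rot: [[1.0, -0.0, 0.005], [-0.0, -1.0, -0.004], [0.005, 0.004, -1.0]]
contact_force: [-0.1, -0.7, -0.9]
gripper_width: 0.0852
```

Run:
```python
from h import *
im,cal=wl("w6",["trivet","spice_jar"],{"spice_jar":.008})
print(arm.observe()["gripper_width"])
```

```text
cam [ 0.5304 -0.3392  0.3617]
trivet [(array([ 41., 226.]), 0.17, array([0.3966, 0.0015]))]
spice_jar [(array([278., 188.]), 0.86, array([ 0.4484, -0.3409]))]
11.175 [ 0.4558 -0.339   0.3873] [ 1.     0.    -0.001] [ 0.7789  0.1922 -0.248   1.6816  0.049   1.275  -1.0499] [ 0.7524  0.4197 -1.0231]
0.08480039258569251
```

View pics/w6.png

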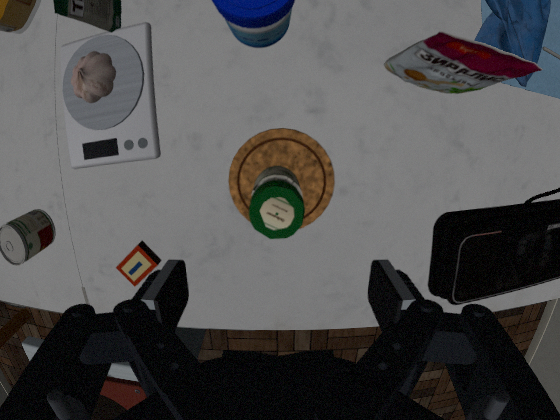

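Request:
servo_tool([
  [[0,0,0],-10,85],
  [[0,0,0],-10,85],
  [[0,0,0],-10,85],
  [[0,0,0],-10,85],
  [[0,0,0],-10,85],
  [[0,0,0],-10,85],
  [[0,0,0],-10,85],
  [[0,0,0],-10,85],
  [[0,0,0],-10,85],
  [[1,0,0],0,85],
  [[1,0,0],0,85],
  [[1,0,0],0,85],
])

```text
t: 12.68
tcp_pos: [0.4556, -0.1876, 0.3867]
tool_rot: [[0.0, 1.0, -0.002], [1.0, -0.0, 0.001], [0.001, -0.002, -1.0]]
contact_force: [1.2, 0.8, 0.3]
gripper_width: 0.0848
```

Request:
servo_tool([
  [[1,0,0],0,85],
  [[1,0,0],0,85],
  [[1,0,0],0,85],
  [[1,0,0],0,85],
  [[1,0,0],0,85],
  [[1,0,0],0,85],
  [[1,0,0],0,85],
  [[1,-0.2,0],0,85],
  [[0.4,-0.5,0],0,85],
  [[0,0,0],0,85],
  [[0,0,0],0,85],
])

```text
t: 14.05
tcp_pos: [0.4212, 0.2296, 0.3877]
tool_rot: [[0.001, 1.0, -0.0], [1.0, -0.001, -0.001], [-0.001, -0.0, -1.0]]
contact_force: [-0.1, 0.1, -0.2]
gripper_width: 0.0847
```

Run:
```python
from h import *
im,cal=wl("w7",["cruet","wood_board"])
print(proj("wrist",[.4215,.328,.121],cal),proj("wrist",[.4215,.328,.014],cal))
```

```text
cam [0.4217 0.3029 0.357 ]
cruet [(array([277.,  86.]), 0.76, array([0.4215, 0.33  ]))]
wood_board []
14.2 [0.4216 0.2296 0.388 ] [ 0.0023  1.     -0.0002] [ 0.3377  0.0584 -0.9434  1.8491  0.0499  1.2589 -0.6225] [-0.1973 -0.8751 -0.566 ]
[277.0569  77.4276] [277.1959  88.119 ]
```

View pics/w7.png

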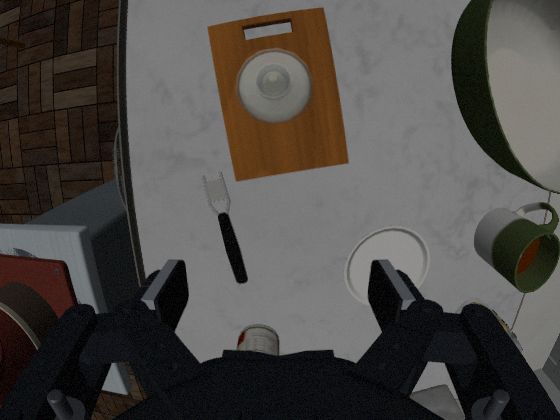

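Run:
```python
from h import *
cal=arm.get_calibration("wrist")
b=np.array([atz("wrist",p,.014,cal)[:2] for p in [(208,28),(325,8),(349,163),(236,181)]]);print(b.mean(0),np.linalg.norm(np.roll(b,1,0)-b,axis=1))
im=cv2.imread("pics/w7.png"); cv2.imwrite("pics/w7a.png",cv2.resize(im[0:190,195:355],None,fx=3,fy=3,interpolation=cv2.INTER_CUBIC))
```

```text
[0.4247 0.3234] [0.1699 0.1251 0.171  0.1241]
```

View pics/w7a.png

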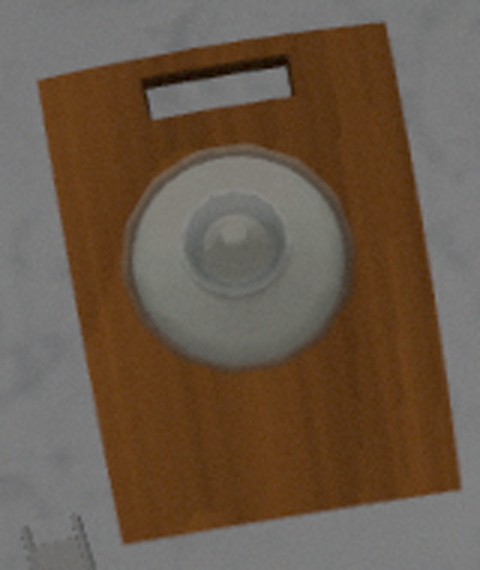

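Run:
```python
from h import *
print(atz("wrist",(273.3,81),.112),atz("wrist",(273,79),.121),atz("wrist",(274.3,85.7),.055))
```

```text
[0.4193 0.3265 0.112 ] [0.4192 0.3271 0.121 ] [0.4195 0.3275 0.055 ]
```

Request:
servo_tool([
  [[0.95,-0.02,0],0,85],
  [[0.8,-0.02,0],0,60],
  [[0.2,0,0],0,60],
  [[0,0,0],0,60],
  [[0,0,0.5],0,60],
  [[0,0,0],0,60],
])

```text
t: 14.95
tcp_pos: [0.4194, 0.3263, 0.3619]
tool_rot: [[0.002, 1.0, -0.002], [1.0, -0.002, -0.002], [-0.003, -0.002, -1.0]]
contact_force: [1.1, -0.3, 1.2]
gripper_width: 0.06
```

Run:
```python
from h import *
im,cal=wl("w8",["cruet"])
print(proj("wrist",[.4194,.327,.121],cal),arm.observe()["gripper_width"])
```

```text
cam [0.42   0.3995 0.3311]
cruet [(array([281., 182.]), 0.56, array([0.4225, 0.3293]))]
15.05 [0.4195 0.3273 0.3637] [0.0016 1.     0.0002] [ 0.1351  0.2494 -0.9998  1.7677  0.2216  1.2449 -0.924 ] [0.003  0.551  0.1682]
[277.494  219.4655] 0.060064072172610325
```

View pics/w8.png

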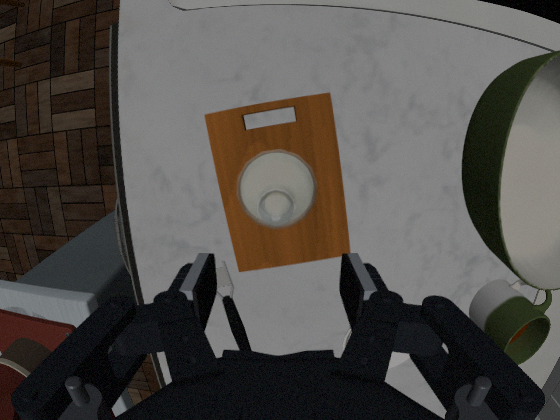

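Run:
```python
from h import *
im=cv2.imread("pics/w8.png"); cv2.imwrite("pics/w8a.png",cv2.resize(im[85:280,195:355],None,fx=3,fy=3,interpolation=cv2.INTER_CUBIC))
for z in (.014,.055,.09,.1,.112,.121): print(z,proj("wrist",[.4194,.327,z]))
```

```text
0.014 [276.7818 185.8274]
0.055 [276.7108 196.2544]
0.09 [276.6335 207.731 ]
0.1 [276.6078 211.5892]
0.112 [276.5742 216.6358]
0.121 [276.5469 220.7568]
```

View pics/w8a.png

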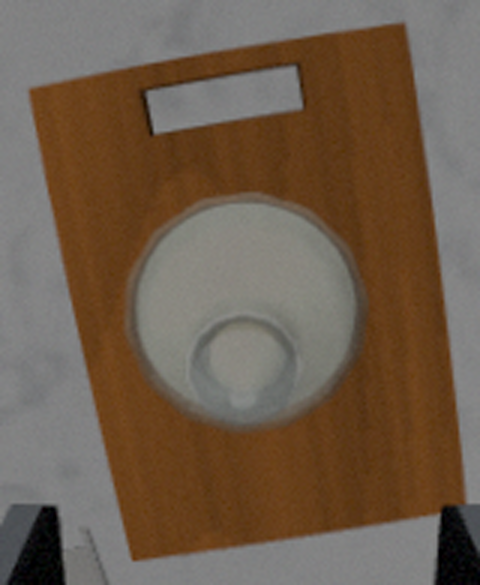

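Request:
servo_tool([
  [[0.03,0,0.5],0,60],
  [[0,0,0.5],0,60],
  [[0,0,0.5],0,60],
  [[0,0,0.4],0,60],
  [[0,0,0.1],0,60],
  [[0,0,0],0,60],
  [[0,0,0],0,60],
])

```text
t: 15.92
tcp_pos: [0.4193, 0.3302, 0.2642]
tool_rot: [[0.0, 1.0, 0.001], [1.0, -0.0, 0.001], [0.001, 0.001, -1.0]]
contact_force: [0.0, -0.6, 0.0]
gripper_width: 0.0602
```

Run:
```python
from h import *
im,cal=wl("w9",["cruet"])
for z in (.09,.112,.121): print(z,proj("wrist",[.4194,.328,z]))
cv2.imwrite("pics/s9.png",arm.snapshot("scene"))
```

```text
cam [0.4199 0.4035 0.2336]
cruet [(array([278., 221.]), 0.89, array([0.4204, 0.3271]))]
16.025 [0.4193 0.3301 0.264 ] [0.    1.    0.001] [ 0.0612  0.3696 -0.9485  1.8745  0.3418  1.0693 -1.0228] [-0.4537 -1.504  -0.1237]
0.09 [276.5385 269.7987]
0.112 [276.4809 293.1104]
0.121 [276.4539 304.5185]
```

View pics/w9.png

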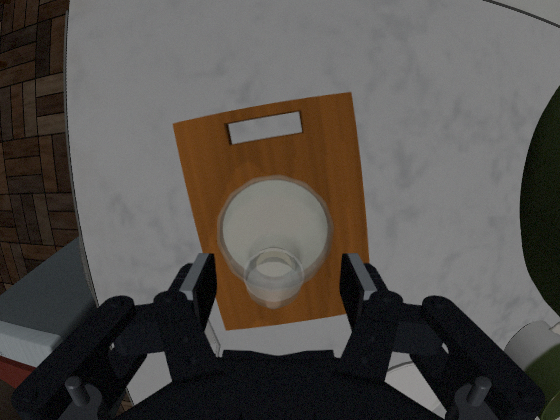

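Request:
servo_tool([
  [[0,0,0],0,40],
  [[0,0,0],0,30],
  [[0,0,0],0,15],
  [[0,0,0],0,15],
  [[0,0,0],0,15],
  [[0,0,0],0,15],
  [[0,0,-0.1],0,15],
  [[0,0,-0.2],0,15],
  [[0,0,-0.3],0,15],
  [[0,0,0],0,15],
], grip_force=40)

```text
t: 17.32
tcp_pos: [0.4195, 0.3303, 0.2949]
tool_rot: [[0.0, 1.0, 0.002], [1.0, -0.0, 0.001], [0.001, 0.002, -1.0]]
contact_force: [-0.6, -0.1, -2.7]
gripper_width: 0.0302
```

Run:
```python
from h import *
im,cal=wl("w10",["cruet"])
cv2.imwrite("pics/s10.png",arm.snapshot("scene")[150:300,100:300])
print(arm.observe()["gripper_width"])
```

```text
cam [0.4201 0.4036 0.2644]
cruet [(array([280., 215.]), 0.91, array([0.4222, 0.3218]))]
17.425 [0.4192 0.3298 0.2935] [0.0003 1.     0.0006] [ 0.0855  0.3318 -0.969   1.8465  0.3033  1.1206 -0.9925] [ 0.1621  0.1382 -2.7189]
0.03003436849167903
```

View pics/w10.png

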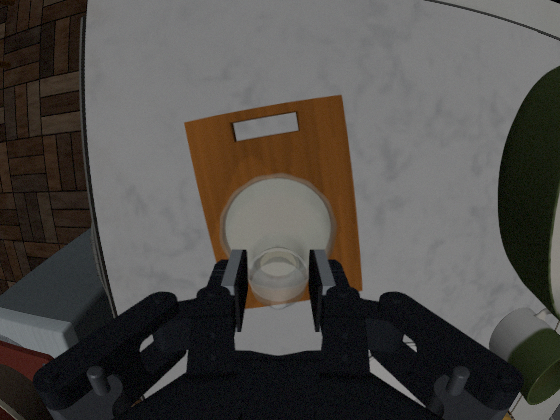

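View pics/s10.png

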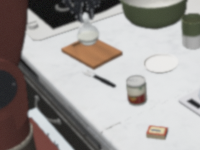

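Request:
servo_tool([
  [[0,0,0.3],0,15],
  [[0,0,0.2],0,15],
  [[0,0,0.08],0,15],
  [[0,0,0],0,15],
  [[0,0,0],0,15],
])

```text
t: 18.1
tcp_pos: [0.4191, 0.3298, 0.264]
tool_rot: [[-0.0, 1.0, -0.0], [1.0, 0.0, -0.0], [-0.0, -0.0, -1.0]]
contact_force: [-0.2, -0.4, -2.5]
gripper_width: 0.03
```

Request:
servo_tool([
  [[0,0,0.03],0,15],
  [[0,0,0],0,15],
  [[0,0,0],0,15],
])

```text
t: 18.48
tcp_pos: [0.419, 0.3304, 0.2635]
tool_rot: [[-0.0, 1.0, 0.001], [1.0, 0.0, 0.001], [0.001, 0.001, -1.0]]
contact_force: [-2.3, -0.2, 6.5]
gripper_width: 0.0302
```

Now in contact with the board. Release, rise 8 mm, regrip higher.

Request:
servo_tool([
  [[0,0,0],0,38],
  [[0,0,0],0,50],
  [[0,0,0],0,50],
  [[0,0,-0.08],0,50],
  [[0,0,-0.1],0,50],
  [[0,0,0],0,35],
  [[0,0,0],0,28],
  [[0,0,0],0,15],
  [[0,0,0],0,15],
  [[0,0,0],0,15],
  [[0,0,0],0,15],
])

```text
t: 19.85
tcp_pos: [0.419, 0.3301, 0.2719]
tool_rot: [[-0.0, 1.0, 0.0], [1.0, 0.0, 0.0], [0.0, 0.0, -1.0]]
contact_force: [-1.0, -0.1, 5.2]
gripper_width: 0.0209
```

Run:
```python
from h import *
im,cal=wl("w11",["cruet"])
print(arm.observe()["gripper_width"])
for z in (.09,.112,.121): print(z,proj("wrist",[.4194,.328,z]))
```

```text
cam [0.4195 0.4034 0.2414]
cruet [(array([279., 217.]), 0.91, array([0.4203, 0.3273]))]
19.95 [0.419  0.33   0.2719] [-0.0001  1.      0.    ] [ 0.0683  0.3594 -0.955   1.8673  0.3307  1.0838 -1.0144] [-1.6371 -0.0062  4.877 ]
0.02106994425304928
0.09 [277.3942 262.5535]
0.112 [277.4069 283.8676]
0.121 [277.4135 294.2438]
```

View pics/w11.png

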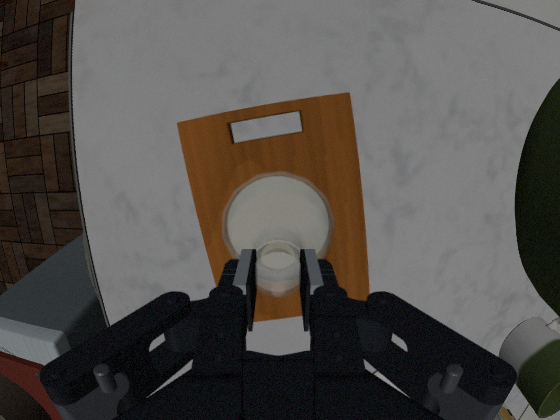

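Request:
servo_tool([
  [[0,0,-0.1],0,15],
  [[0,0,-0.3],0,15],
  [[0,0,-0.5],0,15],
  [[0,0,-0.5],0,15],
  [[0,0,-0.3],0,15],
  [[-0.3,0.2,0],0,15],
  [[-0.6,0.4,0],0,15],
  [[-0.7,0.45,0],0,15],
  [[-0.7,0.45,0],0,15],
  [[-0.7,0.45,0],0,15],
  [[-0.6,0.4,0],0,15],
  [[-0.4,0.3,0],0,15],
])

```text
t: 21.45
tcp_pos: [0.5524, 0.128, 0.3567]
tool_rot: [[0.002, 1.0, -0.0], [1.0, -0.002, -0.0], [-0.0, -0.0, -1.0]]
contact_force: [0.5, 0.7, -2.7]
gripper_width: 0.0208
```

Request:
servo_tool([
  [[-0.21,0.14,0],0,15],
  [[0,0,0],0,15],
  [[0,0,0],0,15],
])

```text
t: 21.82
tcp_pos: [0.5579, 0.1209, 0.3569]
tool_rot: [[-0.002, 1.0, -0.0], [1.0, 0.002, 0.001], [0.001, -0.0, -1.0]]
contact_force: [0.4, 0.4, -2.4]
gripper_width: 0.021
```

Run:
```python
from h import *
im,cal=wl("w12",["cruet","saucer"])
print(arm.observe()["gripper_width"],proj("wrist",[.5585,.1175,.011]))
im=arm.snapshot("scene");cv2.imwrite("pics/s12.png",im);cv2.imwrite("pics/t12.png",arm.snapshot("top"))
```

```text
cam [0.5582 0.1942 0.3263]
cruet [(array([281., 213.]), 0.93, array([0.5621, 0.0946]))]
saucer []
21.975 [0.5581 0.1205 0.3569] [-0.0018  1.      0.0001] [ 0.4383  0.3191 -0.8718  1.6905  0.2557  1.2514 -0.488 ] [-0.4507  0.4955 -2.2029]
0.021095880583875758 [277.4067 189.4739]
```

View pics/w12.png

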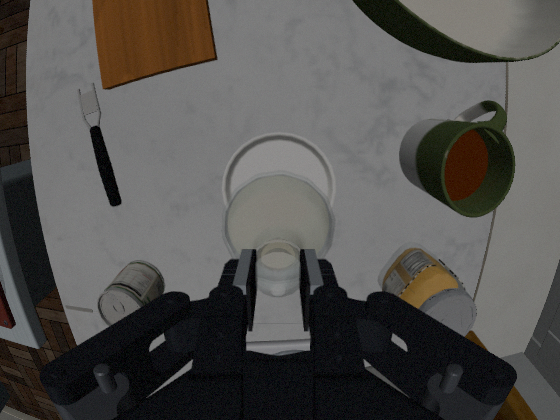

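View pics/s12.png

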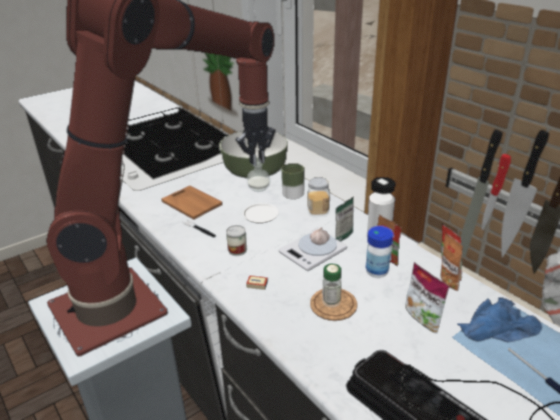

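Run:
```python
from h import *
for p in [(.5585,.1175+.058,.011),(.5005,.1175,.011),(.6165,.1175,.011),(.5585+.041,.1175+.041,.011),(.5585-.041,.1175+.041,.011)]: print(proj("wrist",p))
im=cv2.imread("pics/w12.png"); cv2.imwrite("pics/w12a.png",cv2.resize(im[120:310,200:360],None,fx=3,fy=3,interpolation=cv2.INTER_CUBIC))
im=cv2.imread("pics/s12.png"); cv2.imwrite("pics/s12a.png",cv2.resize(im[110:240,200:300],None,fx=5,fy=5,interpolation=cv2.INTER_CUBIC)[:600])
```

```text
[277.1432 130.5885]
[219.6082 189.2181]
[334.7925 189.1185]
[319.1956 148.2891]
[235.1258 148.3622]
```

View pics/w12a.png

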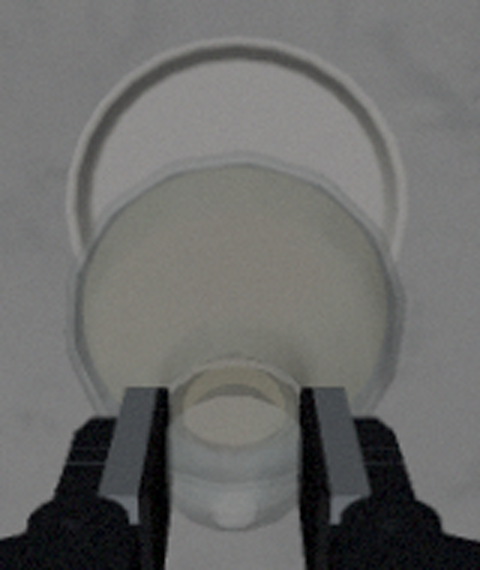

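View pics/s12a.png

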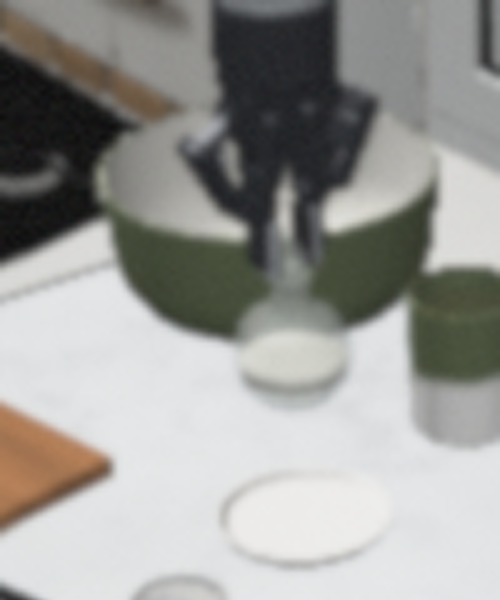

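Run:
```python
from h import *
from scipy.optimize import minimize_scalar
cal=arm.get_calibration("wrist");o=np.array(cal["T"])[:3,3]
def top(y,zc,a=.0375,b=.037):
    r=[]
    for t in np.linspace(-1.5,1.5,200):
        r.append(proj("wrist",[.558,y+a*np.cos(t),zc+b*np.sin(t)],cal)[1])
    return min(r)
for y in (.114,.117,.12,.123): print(y,top(y,.099+.037),top(y,.099+.04,b=.04))
for z in (.173,.19,.2,.206):print(z,proj("wrist",[.558,.1185,z],cal))
```

```text
0.114 181.22746983908502 182.0292254792577
0.117 176.49685043977388 177.26286090616512
0.12 171.72580866706818 172.45304815757714
0.123 166.91559721344794 167.60111568301835
0.173 [276.1301 259.9316]
0.19 [276.0135 275.5428]
0.2 [275.9348 286.2119]
0.206 [275.8836 293.2372]
```

Request:
servo_tool([
  [[-0.07,0.02,0.2],0,15],
  [[0,0,0.5],0,15],
  [[0,0,0.5],0,15],
  [[0,0,0.4],0,15],
  [[0,0,0.2],0,15],
  [[0,0,0],0,15],
  [[0,0,0],0,15],
])

```text
t: 22.95
tcp_pos: [0.5599, 0.1161, 0.2675]
tool_rot: [[-0.0, 1.0, 0.001], [1.0, 0.0, 0.0], [0.0, 0.001, -1.0]]
contact_force: [0.1, -0.1, -2.0]
gripper_width: 0.0208
```

Run:
```python
from h import *
im,cal=wl("w13",["cruet"])
cv2.imwrite("pics/w13a.png",cv2.resize(im[120:310,180:380],None,fx=3,fy=3,interpolation=cv2.INTER_CUBIC))
for p in [(.5585,.1175+.058,.011),(.5005,.1175,.011),(.6165,.1175,.011)]: print(proj("wrist",p))
```

```text
cam [0.5604 0.1894 0.2369]
cruet [(array([280., 214.]), 0.6, array([0.5625, 0.1177]))]
23.05 [0.5599 0.116  0.2676] [0.     1.     0.0014] [ 0.4033  0.4112 -0.8318  1.7843  0.3393  1.0945 -0.5451] [-0.2085 -0.1547 -3.0095]
[274.1417 132.1507]
[196.6057 212.4144]
[352.6182 212.0727]
```

View pics/w13a.png

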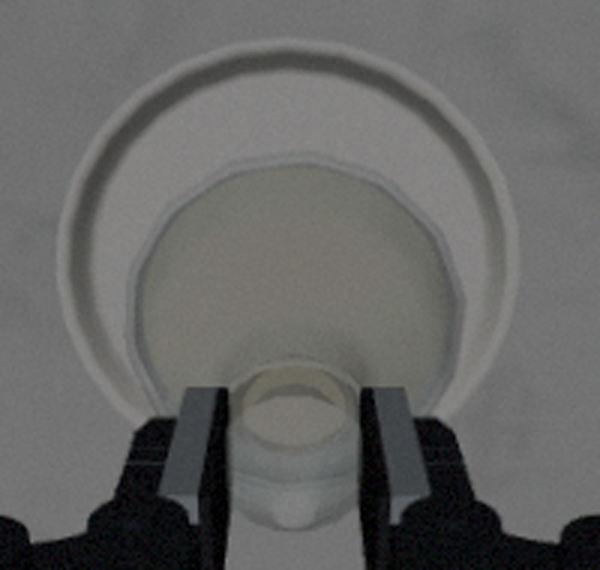

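Run:
```python
from h import *
cal=arm.get_calibration("wrist")
def top(y,zc,a=.0375,b=.037):
    return min(proj("wrist",[.558,y+a*np.cos(t),zc+b*np.sin(t)],cal)[1] for t in np.linspace(-1.5,1.5,200))
zc=.0096+.037
for y in (.11,.113,.116,.119): print(y,top(y,zc))
for x in (.558,.56,.562): print(x,proj("wrist",[x,.117,zc],cal), proj("wrist",[x,.117,.011],cal))
```

```text
0.11 181.23993904763813
0.113 176.5128107095203
0.116 171.74535521778463
0.119 166.9389163529495
0.558 [273.2666 230.3375] [273.7803 213.0046]
0.56 [276.4626 230.3312] [276.5213 212.9985]
0.562 [279.6587 230.3234] [279.2624 212.9922]
```

Request:
servo_tool([
  [[0,-0.03,0],0,15],
  [[0,0,0.05],0,15],
  [[0,0,0.03],0,15],
  [[0,0,0],0,15],
  [[0,0,0],0,15],
])

```text
t: 23.68
tcp_pos: [0.5581, 0.116, 0.263]
tool_rot: [[-0.0, 1.0, 0.0], [1.0, 0.0, 0.0], [0.0, 0.0, -1.0]]
contact_force: [-1.3, -0.2, 3.5]
gripper_width: 0.021
```

Contact (+3.5 N). Release and rise.

Request:
servo_tool([
  [[0,0,0],0,28],
  [[0,0,0],0,35],
  [[0,0,0],0,50],
  [[0,0,0],0,50],
  [[0,0,-0.2],0,50],
  [[0,0,-0.6],0,50],
  [[0,0,-0.8],0,85],
  [[0,0,-0.8],0,85],
  [[0,0,0],0,85],
  [[0,0,0],0,85],
])

```text
t: 24.92
tcp_pos: [0.5579, 0.1158, 0.3826]
tool_rot: [[0.0, 1.0, 0.0], [1.0, -0.0, -0.0], [-0.0, 0.0, -1.0]]
contact_force: [0.8, 0.1, 0.3]
gripper_width: 0.0851
```

Run:
```python
from h import *
im,cal=wl("w14",["cruet"],{"cruet":.005})
cv2.imwrite("pics/w14a.png",cv2.resize(im[100:300,180:380],None,fx=3,fy=3,interpolation=cv2.INTER_CUBIC))
```

```text
cam [0.5584 0.189  0.352 ]
cruet [(array([281., 180.]), 0.89, array([0.562 , 0.1151]))]
25.025 [0.5578 0.1156 0.3817] [ 0.      1.     -0.0016] [ 0.4558  0.2966 -0.8789  1.6608  0.2356  1.2973 -0.4663] [-0.4827  0.1365  0.3497]
```

View pics/w14a.png

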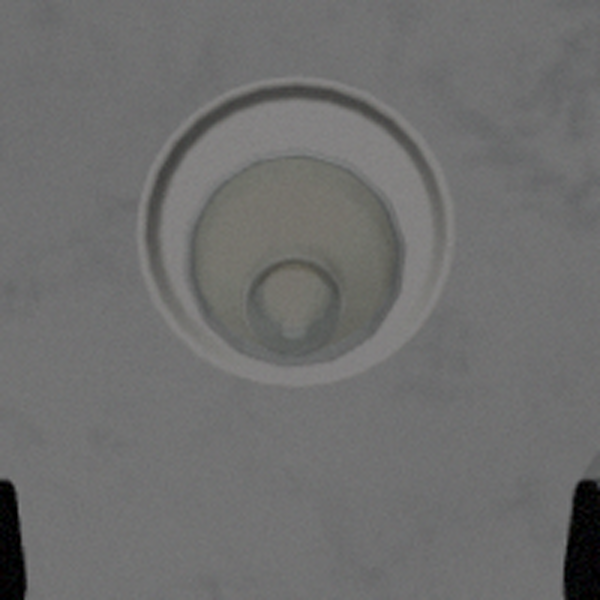

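Request:
servo_tool([
  [[-0.9,0.1,0],0,85],
  [[-0.9,0.1,0],0,85],
  [[-0.9,0.1,0],0,85],
  [[-0.9,0.1,0],0,85],
  [[-0.9,0.04,0],0,85],
  [[-0.9,0,0],0,85],
  [[-0.9,0,0],0,85],
  [[0,0,0],0,85],
  [[0,0,0],0,85],
])

```text
t: 26.15
tcp_pos: [0.58, -0.1986, 0.3818]
tool_rot: [[-0.0, 1.0, -0.001], [1.0, 0.0, 0.001], [0.001, -0.001, -1.0]]
contact_force: [0.2, 0.7, -0.2]
gripper_width: 0.0848
```

Run:
```python
from h import *
im,cal=wl("w15",["garlic","scale_plate"])
cv2.imwrite("pics/w15a.png",cv2.resize(im[50:250,180:380],None,fx=3,fy=3,interpolation=cv2.INTER_CUBIC))
print(proj("wrist",[.58,-.14,.022]))
```

```text
cam [ 0.5804 -0.1253  0.3513]
garlic [(array([281., 128.]), 0.76, array([ 0.5832, -0.1413]))]
scale_plate [(array([117.,  14.]), 0.74, array([ 0.4056, -0.0038])), (array([280., 130.]), 0.26, array([ 0.5827, -0.1431]))]
26.3 [ 0.5802 -0.1976  0.3826] [-0.0023  1.     -0.0002] [ 0.8345  0.3586 -0.7312  1.5593  0.244   1.3179  0.0758] [ 0.2868 -0.9365 -0.4156]
[276.8681 127.8631]
```

View pics/w15a.png

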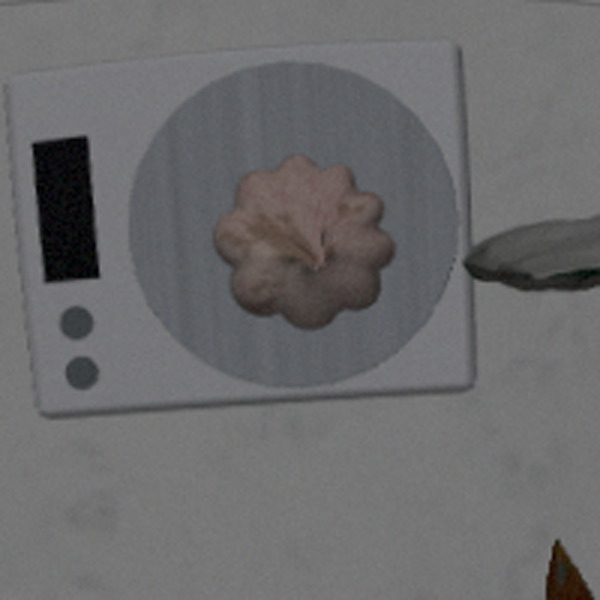

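Run:
```python
from h import *
print("plate",atz("wrist",(277.8,124.8),.022),"garlic",atz("wrist",(281.7,130.3),.044))
```

```text
plate [ 0.5809 -0.1369  0.022 ] garlic [ 0.5846 -0.1413  0.044 ]
```

Run:
```python
from h import *
im=cv2.imread("pics/w15.png");cv2.imwrite("pics/w15b.png",im)
im=arm.snapshot("scene");cv2.imwrite("pics/s15.png",cv2.resize(im[120:320,220:440],None,fx=3,fy=3,interpolation=cv2.INTER_CUBIC))
im=cv2.imread("pics/top0.png");cv2.imwrite("pics/t0a.png",cv2.resize(im[100:280,260:440],None,fx=3,fy=3,interpolation=cv2.INTER_CUBIC))
```

```text
(no output)
```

View pics/w15b.png

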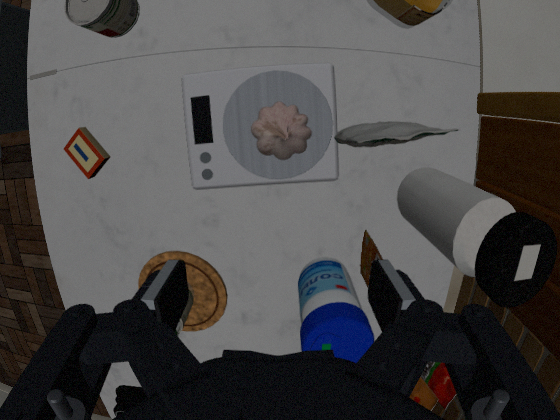

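View pics/s15.png

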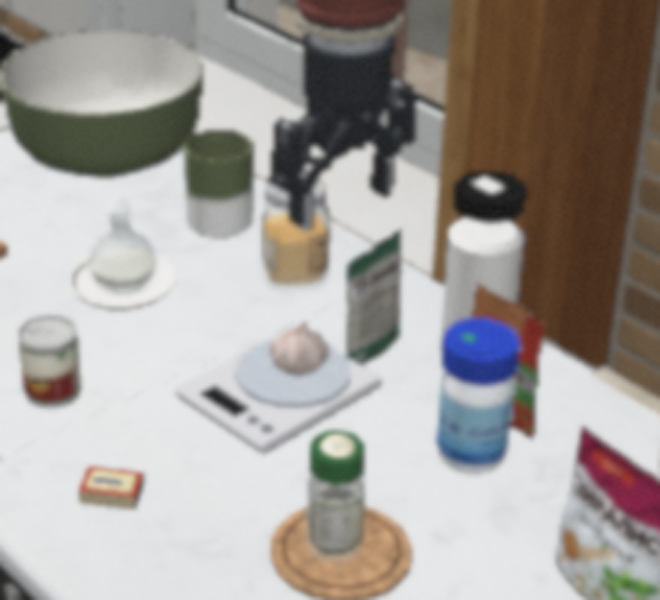

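View pics/t0a.png

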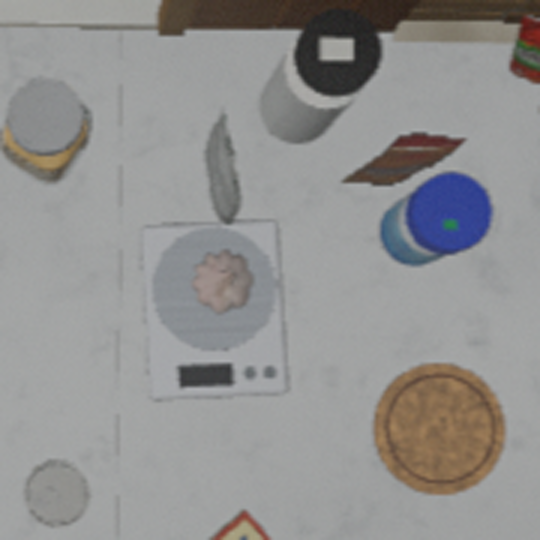

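Request:
servo_tool([
  [[0,0,0],-10,85],
  [[0,0,0],-10,85],
  [[0,0,0],-10,85],
  [[0,0,0],-10,85],
  [[0,0,0],-10,85],
  [[0,0,0],-10,85],
  [[0,0,0],-10,85],
  [[0,0,0],-10,85],
  [[0,0,0],-10,85],
  [[-0.08,0.57,0.3],0,85],
  [[0,0.57,0.5],0,85],
  [[0,0,0],0,85],
])

```text
t: 27.85
tcp_pos: [0.5836, -0.1387, 0.3414]
tool_rot: [[-1.0, -0.005, -0.002], [-0.005, 1.0, 0.001], [0.002, 0.001, -1.0]]
contact_force: [0.5, -0.3, 0.8]
gripper_width: 0.085
```

Run:
```python
from h import *
im,cal=wl("w16",["garlic","scale_plate"])
print(proj("wrist",[.584,-.141,.044]),proj("wrist",[.58,-.138,.022]))
```

```text
cam [ 0.5111 -0.1387  0.311 ]
garlic [(array([274., 193.]), 0.58, array([ 0.584, -0.142]))]
scale_plate [(array([83., 73.]), 0.41, array([ 0.4597, -0.3311]))]
28.0 [ 0.5843 -0.1425  0.3433] [-1.      0.0001  0.0006] [ 0.9498  0.4566 -1.0132  1.629   0.4017  1.2812  1.4365] [0.6876 0.1735 0.4051]
[279.5547 197.0726] [282.7196 186.6457]
```

View pics/w16.png

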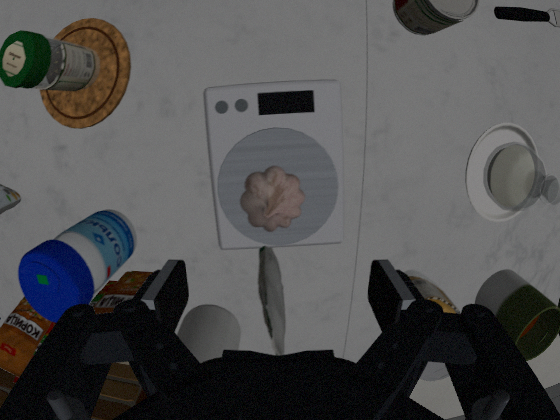

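Request:
servo_tool([
  [[0,-0.03,0.7],0,85],
  [[0,0,0.7],0,85],
  [[0,0,0.6],0,85],
  [[0,0,0.5],0,85],
  [[0,0,0.3],0,85],
  [[0,0,0.12],0,85],
  [[0,0,0],0,85],
  [[0,0,0],0,85],
])

```text
t: 29.0
tcp_pos: [0.5845, -0.1437, 0.1977]
tool_rot: [[-1.0, 0.0, 0.001], [0.0, 1.0, -0.0], [-0.001, -0.0, -1.0]]
contact_force: [-0.2, 0.6, -0.0]
gripper_width: 0.0852
```

Run:
```python
from h import *
im,cal=wl("w17",["garlic"])
```

```text
cam [ 0.5121 -0.1433  0.167 ]
garlic [(array([279., 258.]), 0.94, array([ 0.5819, -0.1427]))]
29.1 [ 0.5844 -0.1437  0.1975] [-1.      0.      0.0012] [ 0.8719  0.6089 -0.9111  1.7582  0.5488  1.0494  1.3343] [ 0.6096 -0.3347 -0.2482]
```

View pics/w17.png

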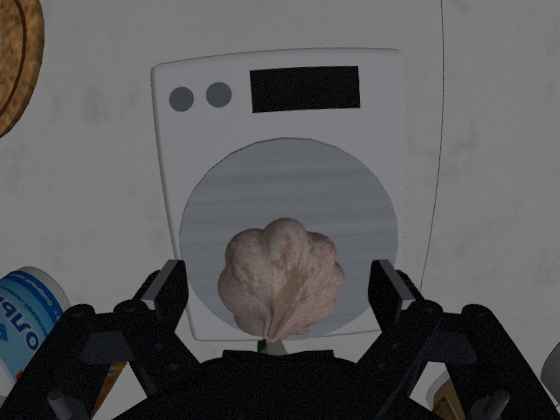

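Request:
servo_tool([
  [[0,0,0.04],0,75],
  [[0,0,0],0,60],
  [[0,0,0],0,48],
  [[0,0,0],0,48],
  [[0,0,0],0,48],
  [[0,0,0],0,48],
  [[0,0,0],0,48],
], grip_force=20)

```text
t: 29.98
tcp_pos: [0.5841, -0.1436, 0.1951]
tool_rot: [[-1.0, 0.0, -0.0], [0.0, 1.0, -0.0], [0.0, -0.0, -1.0]]
contact_force: [-3.1, 0.5, 5.8]
gripper_width: 0.052
```

Run:
```python
from h import *
im,cal=wl("w18",["garlic"]);print(arm.observe()["gripper_width"])
```

```text
cam [ 0.5117 -0.1432  0.1645]
garlic [(array([275., 263.]), 0.92, array([ 0.5832, -0.1446]))]
30.075 [ 0.5841 -0.1436  0.1951] [-1.  0.  0.] [ 0.8704  0.6118 -0.9091  1.7598  0.551   1.0468  1.3326] [-1.9779  0.093   5.0711]
0.05233644744439823
```

View pics/w18.png

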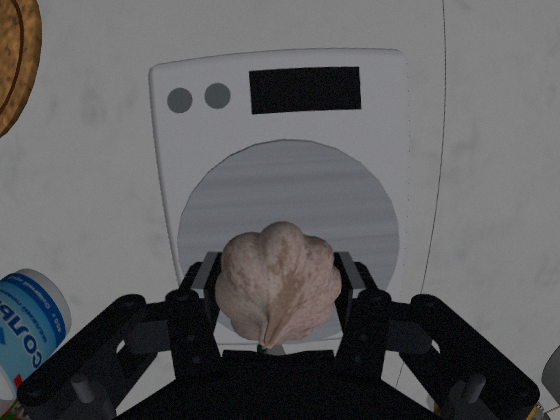

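Request:
servo_tool([
  [[0,0,-0.2],0,48],
  [[0,0,-0.5],0,48],
  [[0,0,-0.8],0,48],
  [[0,0,-0.8],0,48],
  [[0,0,-0.6],0,48],
  [[0.1,0.3,0],0,48],
  [[0.2,0.6,0],0,48],
  [[0.25,0.8,0],0,48],
  [[0.3,0.8,0],0,48],
  [[0.3,0.8,0],0,48],
  [[0.3,0.8,0],0,48],
  [[0.3,0.8,0],0,48],
])

```text
t: 31.58
tcp_pos: [0.4951, 0.103, 0.339]
tool_rot: [[-1.0, -0.001, -0.001], [-0.001, 1.0, -0.0], [0.001, -0.0, -1.0]]
contact_force: [-0.3, -0.1, 0.6]
gripper_width: 0.0519
```

Request:
servo_tool([
  [[0.3,0.8,0],0,48],
  [[0.3,0.8,0],0,48],
  [[0.3,0.8,0],0,48],
  [[0.3,0.8,0],0,48],
  [[0.2,0.6,0],0,48],
  [[0.05,0.41,0],0,48],
  [[0,0,0],0,48],
  [[0,0,0],0,48],
])

```text
t: 32.58
tcp_pos: [0.4238, 0.3113, 0.3392]
tool_rot: [[-1.0, -0.0, -0.001], [-0.0, 1.0, -0.001], [0.001, -0.001, -1.0]]
contact_force: [-0.1, 0.5, 0.1]
gripper_width: 0.0521
```

Run:
```python
from h import *
im,cal=wl("w19",["garlic","wood_board"]);print(arm.observe()["gripper_width"])
print(proj("wrist",[.424,.322,.014]))
```

```text
cam [0.3514 0.3116 0.3086]
garlic [(array([277., 264.]), 0.62, array([0.4956, 0.3104]))]
wood_board [(array([290., 184.]), 0.61, array([0.421 , 0.3234]))]
32.725 [0.4244 0.3109 0.3395] [-1.      0.0015 -0.0001] [ 0.3005  0.3339 -1.1849  1.8069  0.3292  1.2234  0.5892] [ 0.6242  0.2223 -0.1213]
0.052022023530245556
[289.6847 189.8768]
```

View pics/w19.png

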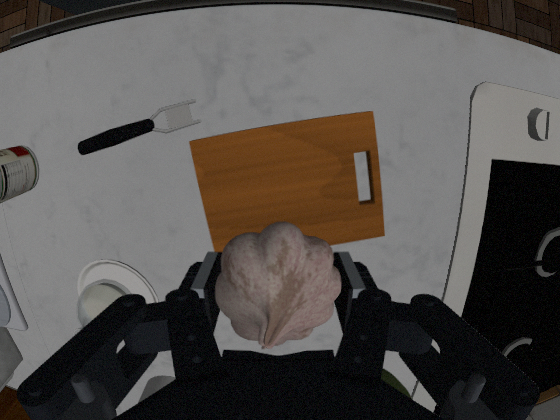

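Run:
```python
from h import *
b=np.array([atz("wrist",p,.014)[:2] for p in [(190,142),(384,235),(373,112)]]);print(b,(b[0]+b[1])/2,np.linalg.norm(b[2]-b[0]),np.linalg.norm(b[2]-b[1]))
```

```text
[[0.3775 0.2297]
 [0.4705 0.4182]
 [0.3497 0.3986]] [0.424  0.3239] 0.17122241724383003 0.12238315643548463
```

Request:
servo_tool([
  [[0,0.12,0],0,48],
  [[0,0.12,0],0,48],
  [[0,0,0.6],0,48],
  [[0,0,0.8],0,48],
  [[0,0,0.7],0,48],
  [[0,0,0.5],0,48],
  [[0,0,0.3],0,48],
  [[0,0,0.1],0,48],
  [[0,0,0],0,48],
  [[0,0,0],0,48],
])

```text
t: 33.98
tcp_pos: [0.4244, 0.3242, 0.1906]
tool_rot: [[-1.0, 0.0, 0.001], [0.0, 1.0, 0.001], [-0.001, 0.001, -1.0]]
contact_force: [0.0, -0.0, -0.6]
gripper_width: 0.0523
```

Run:
```python
from h import *
im,cal=wl("w20",["garlic"])
```

```text
cam [0.352  0.3246 0.1599]
garlic [(array([276., 261.]), 0.63, array([0.4203, 0.3237]))]
34.075 [0.4243 0.324  0.1905] [-1.      0.0002  0.0011] [ 0.1103  0.5374 -1.0213  1.9257  0.5506  0.9885  0.4043] [ 0.2266 -0.1908  0.0531]
```

View pics/w20.png

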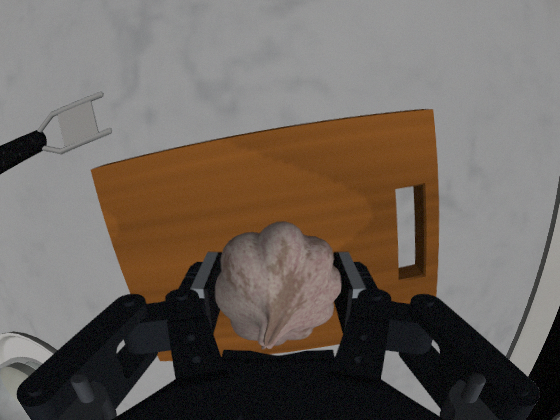

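Request:
servo_tool([
  [[0,0,0.03],0,48],
  [[0,0,0.03],0,48],
  [[0,0,0],0,48],
  [[0,0,0],0,48],
])

```text
t: 34.58
tcp_pos: [0.4241, 0.3239, 0.1871]
tool_rot: [[-1.0, 0.0, 0.0], [0.0, 1.0, -0.0], [-0.0, -0.0, -1.0]]
contact_force: [-1.2, -2.0, 5.4]
gripper_width: 0.0523
```

Run:
```python
from h import *
b=np.array([atz("wrist",p,.014)[:2] for p in [(93,169),(433,109),(437,346)]]);print(b,(b[0]+b[2])/2,arm.observe()["contact_force"],arm.observe()["tcp_pos"])
```

```text
[[0.3748 0.2323]
 [0.3471 0.3965]
 [0.4862 0.4242]] [0.4305 0.3283] [-1.2119 -1.9529  5.3967] [0.4241 0.3239 0.1871]
```

Request:
servo_tool([
  [[0,0,0],0,56],
  [[0,0,0],0,62],
  [[0,0,0],0,75],
  [[0,0,0],0,85],
  [[0,0,0],0,85],
  [[0,0,-0.3],0,85],
  [[0,0,-0.6],0,85],
  [[0,0,-0.9],0,85],
  [[0,0,-0.9],0,85],
  [[0,0,-0.8],0,85],
  [[0,0,0],0,85],
  [[0,0,0],0,85],
])

```text
t: 36.08
tcp_pos: [0.4239, 0.3237, 0.3618]
tool_rot: [[-1.0, 0.0, 0.0], [0.0, 1.0, -0.0], [-0.0, -0.0, -1.0]]
contact_force: [-0.2, 0.4, -0.1]
gripper_width: 0.0851
```

Run:
```python
from h import *
im,cal=wl("w21",["garlic","wood_board"],{"garlic":.014})
cv2.imwrite("pics/w21a.png",cv2.resize(im[90:290,160:420],None,fx=3,fy=3,interpolation=cv2.INTER_CUBIC))
```

```text
cam [0.3515 0.3241 0.3312]
garlic [(array([278., 182.]), 0.73, array([0.4209, 0.3238]))]
wood_board []
36.225 [0.4238 0.3235 0.3609] [-1.     -0.0002 -0.0014] [ 0.28    0.3307 -1.1914  1.7641  0.3209  1.2678  0.5798] [ 0.3055 -0.0644 -0.0876]
```

View pics/w21a.png

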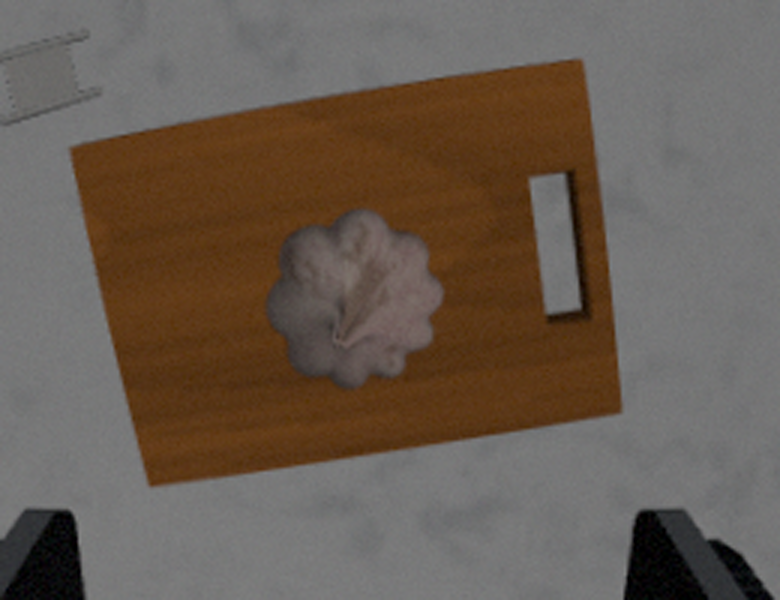

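Run:
```python
from h import *
f=lambda x,y,z: atz("wrist",(160+x/3,90+y/3),z)[:2]
b=np.array([f(*p,.014) for p in [(71,147),(582,59),(621,412),(150,487)]]);print(b.mean(0),"garlic",f(354,298,.036))
```

```text
[0.4221 0.324 ] garlic [0.4223 0.3237]
```

Request:
servo_tool([
  [[-0.3,-0.6,0],0,85],
  [[-0.36,-0.9,0],0,85],
  [[0,-1,0],0,85],
  [[0,-1,0],0,85],
  [[0,-1,0],0,85],
  [[0,-1,0],0,85],
  [[0,-1,0],0,85],
  [[0,-1,0],0,85],
  [[0,-1,0],0,85],
  [[0,-1,0],0,85],
  [[0,-1,0],0,85],
  [[0,-1,0],0,85],
])

```text
t: 37.72
tcp_pos: [0.4567, -0.2526, 0.361]
tool_rot: [[-1.0, -0.0, -0.001], [-0.0, 1.0, 0.001], [0.001, 0.001, -1.0]]
contact_force: [1.1, 0.6, 0.0]
gripper_width: 0.085
```

Request:
servo_tool([
  [[0,-1,0],0,85],
  [[0,-0.7,0],0,85],
  [[0,0,0],0,85],
  [[0,0,0],0,85],
])

```text
t: 38.22
tcp_pos: [0.4572, -0.3352, 0.361]
tool_rot: [[-1.0, -0.001, -0.001], [-0.001, 1.0, 0.002], [0.001, 0.002, -1.0]]
contact_force: [0.7, 0.8, -0.2]
gripper_width: 0.0854
```

Run:
```python
from h import *
im,cal=wl("w22",["spice_jar","trivet"],{"spice_jar":.008})
print(proj("wrist",[.4565,-.338,.114]))
```

```text
cam [ 0.3848 -0.3349  0.3304]
spice_jar [(array([272., 181.]), 0.61, array([ 0.4543, -0.3403]))]
trivet []
38.375 [ 0.4574 -0.3348  0.3617] [-1.     -0.0019 -0.0002] [ 1.2797  0.3021 -0.8612  1.6942  0.2397  1.2559  1.9386] [ 0.339   0.2425 -0.1045]
[272.9647 215.5133]
```

View pics/w22.png

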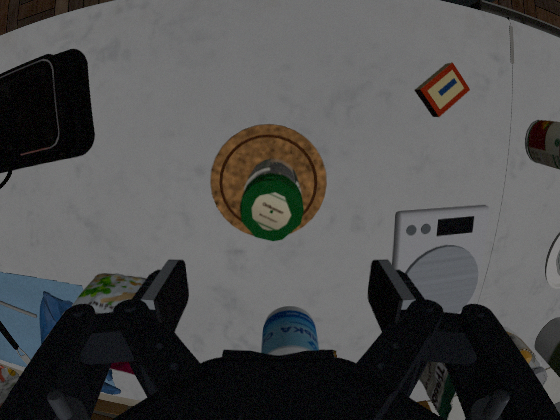

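Request:
servo_tool([
  [[0.03,-0.08,0.4],0,85],
  [[0,0,0.7],0,85],
  [[0,0,0.7],0,85],
  [[0,0,0.44],0,85],
  [[0,0,0.2],0,85],
  [[0,0,0],0,85],
  [[0,0,0],0,65],
  [[0,0,0],0,40],
  [[0,0,0],0,40],
  [[0,0,0],0,40],
  [[0,0,0],0,40],
  [[0,0,0],0,40],
], grip_force=30)

```text
t: 39.88
tcp_pos: [0.4559, -0.3402, 0.2407]
tool_rot: [[-1.0, -0.0, 0.001], [-0.0, 1.0, -0.001], [-0.001, -0.001, -1.0]]
contact_force: [-0.5, 1.4, 5.9]
gripper_width: 0.0446
```

Run:
```python
from h import *
im,cal=wl("w23",["spice_jar"],{"spice_jar":.008});print(arm.observe()["gripper_width"])
for x in (.452,.455,.458): print(proj("wrist",[x,-.339,.114]))
```

```text
cam [ 0.3836 -0.3398  0.21  ]
spice_jar [(array([280., 222.]), 0.76, array([ 0.4545, -0.3388]))]
39.975 [ 0.4559 -0.3402  0.2406] [-1.     -0.0001  0.0009] [ 1.2266  0.4339 -0.8048  1.8144  0.3586  1.0441  1.8555] [-1.2866  1.5797  7.1321]
0.04491145435928162
[280.7052 313.1016]
[280.6806 319.7418]
[280.6558 326.1861]
```

View pics/w23.png

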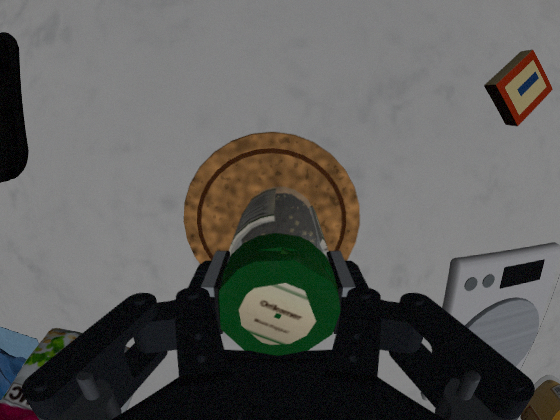

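Request:
servo_tool([
  [[0,0,-0.2],0,40],
  [[0,0,-0.6],0,40],
  [[0,0,-0.8],0,40],
  [[0,0,-0.7],0,40],
  [[0,0.4,-0.2],0,40],
  [[0,0.8,0],0,40],
  [[0,0.9,0],0,40],
  [[-0.1,0.9,0],0,40],
  [[-0.4,0.7,0],0,40],
  [[-0.7,0.32,0],0,40],
  [[-0.7,0,0],0,40],
  [[-0.4,0,0],0,40],
])

```text
t: 41.48
tcp_pos: [0.5713, -0.1374, 0.3636]
tool_rot: [[-1.0, -0.002, -0.001], [-0.002, 1.0, 0.001], [0.001, 0.001, -1.0]]
contact_force: [-0.5, 0.7, -2.0]
gripper_width: 0.0444
```

Request:
servo_tool([
  [[-0.22,0,0],0,40],
  [[0,0,0],0,40],
  [[0,0,0],0,40],
])

```text
t: 41.85
tcp_pos: [0.5809, -0.139, 0.3647]
tool_rot: [[-1.0, -0.0, -0.001], [-0.0, 1.0, -0.0], [0.001, -0.0, -1.0]]
contact_force: [0.3, 0.0, -1.0]
gripper_width: 0.0443
```

Run:
```python
from h import *
im,cal=wl("w24",["spice_jar","scale_plate"]);print(arm.observe()["gripper_width"])
P=np.array([.58,-.139,.022])
for d in [(0,0,0),(-.056,0,0),(0,.056,0),(0,-.056,0)]: print(proj("wrist",P+d))
cv2.imwrite("pics/s24.png",arm.snapshot("scene"))
```

```text
cam [ 0.5084 -0.1386  0.3341]
spice_jar [(array([278., 217.]), 0.74, array([ 0.6184, -0.1389]))]
scale_plate [(array([279., 185.]), 0.97, array([ 0.5791, -0.1374]))]
42.0 [ 0.581  -0.1393  0.3649] [-1.      0.0005 -0.    ] [ 0.9167  0.4043 -0.9586  1.6137  0.3412  1.3024  1.4746] [ 0.4975  0.3011 -2.259 ]
0.044870323459306416
[278.1628 185.0889]
[278.053  128.0239]
[334.48   185.2076]
[221.8508 185.4052]
```

View pics/w24.png

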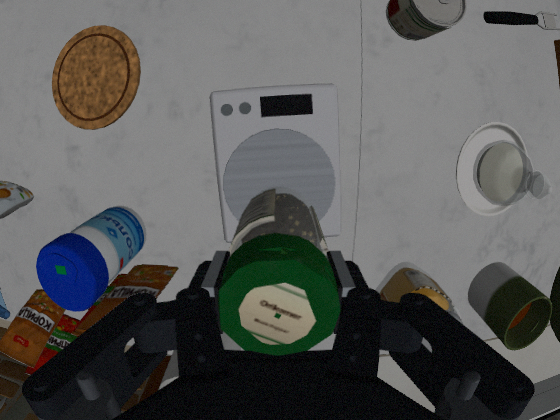

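View pics/s24.png

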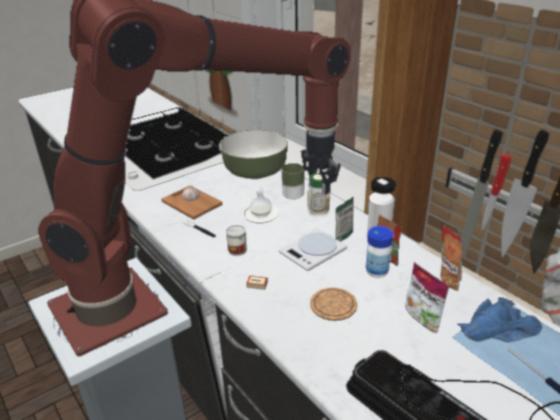

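Request:
servo_tool([
  [[-0.02,0,0.4],0,40],
  [[0,0,0.6],0,40],
  [[0,0,0.5],0,40],
  [[0,0,0.4],0,40],
  [[0,0,0.2],0,40],
  [[0,0,0.06],0,40],
  [[0,0,0],0,40],
  [[0,0,0],0,40],
])

```text
t: 43.05
tcp_pos: [0.5829, -0.1391, 0.2575]
tool_rot: [[-1.0, 0.0, 0.001], [0.0, 1.0, -0.0], [-0.001, -0.0, -1.0]]
contact_force: [-0.7, 0.4, -1.5]
gripper_width: 0.0448
```

Run:
```python
from h import *
im,cal=wl("w25",["scale_plate"])
P=np.array([.58,-.139,.022])
for d in [(0,0,0),(-.056,0,0),(0,.056,0),(0,-.056,0)]: print(proj("wrist",P+d))
```

```text
cam [ 0.5105 -0.1388  0.2268]
scale_plate [(array([280., 217.]), 0.47, array([ 0.5795, -0.1376]))]
43.15 [ 0.5828 -0.1392  0.2573] [-1.      0.0001  0.0009] [ 0.8669  0.5099 -0.9016  1.7232  0.4389  1.1235  1.4031] [-0.5643 -0.1877 -0.8762]
[277.8227 218.2972]
[277.6781 133.2791]
[360.2862 217.9392]
[195.3994 218.1617]
```

View pics/w25.png

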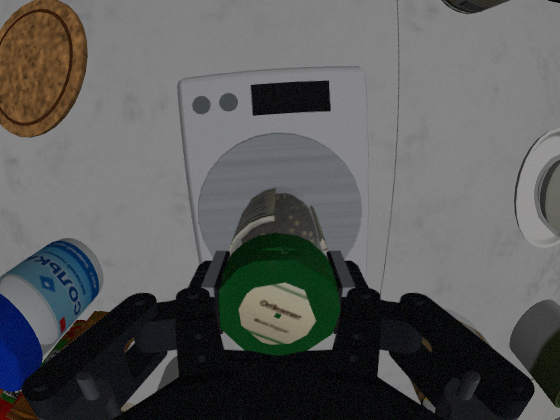

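Underside about 2.7 mm above the plate; settle down.

Request:
servo_tool([
  [[0.01,0,0.03],0,40],
  [[0,0,0.03],0,40],
  [[0,0,0],0,40],
  [[0,0,0],0,40],
])

```text
t: 43.65
tcp_pos: [0.5823, -0.1391, 0.2547]
tool_rot: [[-1.0, -0.0, 0.001], [-0.0, 1.0, -0.001], [-0.001, -0.001, -1.0]]
contact_force: [-0.8, 0.9, 7.9]
gripper_width: 0.0444
```

Request:
servo_tool([
  [[0,0,0],0,50],
  [[0,0,0],0,60],
  [[0,0,0],0,85],
  [[0,0,0],0,85],
  [[0,0,-0.4],0,85],
  [[0,0,-0.8],0,85],
  [[0,0,-1],0,85],
  [[0,0,-0.8],0,85],
  [[0,0,0],0,85],
  [[0,0,0],0,85],
])

```text
t: 44.9
tcp_pos: [0.5819, -0.1391, 0.404]
tool_rot: [[-1.0, -0.0, 0.0], [-0.0, 1.0, -0.0], [-0.0, -0.0, -1.0]]
contact_force: [-0.9, -0.6, -0.1]
gripper_width: 0.0851
```

Run:
```python
from h import *
im,cal=wl("w26",["spice_jar","scale_plate"],{"spice_jar":.022})
cv2.imwrite("pics/w26a.png",cv2.resize(im[90:290,160:400],None,fx=3,fy=3,interpolation=cv2.INTER_CUBIC))
for z in (.022,.128): print(proj("wrist",[.58,-.139,z]))
```

```text
cam [ 0.5095 -0.1387  0.3734]
spice_jar [(array([279., 176.]), 0.89, array([ 0.5801, -0.1376]))]
scale_plate []
45.05 [ 0.5818 -0.1392  0.4028] [-1.     -0.0001 -0.0017] [ 0.9245  0.3802 -0.9717  1.5605  0.3175  1.3714  1.4931] [ 0.008  -0.259  -1.3028]
[277.6509 177.2853]
[277.6325 204.1317]
```

View pics/w26a.png

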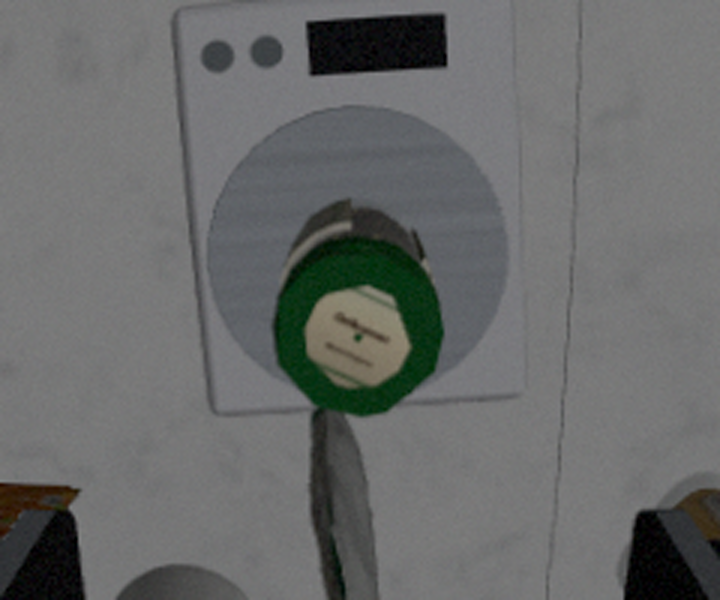

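Run:
```python
from h import *
im=arm.snapshot("top");cv2.imwrite("pics/tz.png",cv2.resize(im[110:300,100:400],None,fx=2.6,fy=2.6))
im=arm.snapshot("scene");cv2.imwrite("pics/sz.png",cv2.resize(im[150:330,140:400],None,fx=3,fy=3,interpolation=cv2.INTER_CUBIC))
for c in("scene","top"):
  for n,z in dict(cruet=.005,saucer=0,tin=0,honey_jar=0,garlic=.014,wood_board=0,spice_jar=.022).items():
    r=arm.spot_point(c,n)[:1]
    print(n,c,[(round(x["confidence"],2),atz(c,x["position"],z)[:2]) for x in r])
```

```text
cruet scene [(0.72, array([0.5468, 0.0935]))]
saucer scene [(0.73, array([0.5532, 0.1107]))]
tin scene [(0.67, array([ 0.3925, -0.0055]))]
honey_jar scene [(0.98, array([0.7079, 0.022 ]))]
garlic scene [(0.49, array([0.43 , 0.326]))]
wood_board scene [(0.64, array([0.4221, 0.335 ]))]
spice_jar scene [(0.77, array([ 0.5825, -0.1509]))]
cruet top [(0.75, array([0.5569, 0.1198]))]
saucer top [(0.82, array([0.5636, 0.1264]))]
tin top [(0.9, array([0.4032, 0.0008]))]
honey_jar top [(0.75, array([0.7136, 0.0168]))]
garlic top [(0.8, array([0.4273, 0.3227]))]
wood_board top [(0.79, array([0.4234, 0.323 ]))]
spice_jar top [(0.6, array([ 0.5791, -0.1409]))]
```

View pics/tz.png

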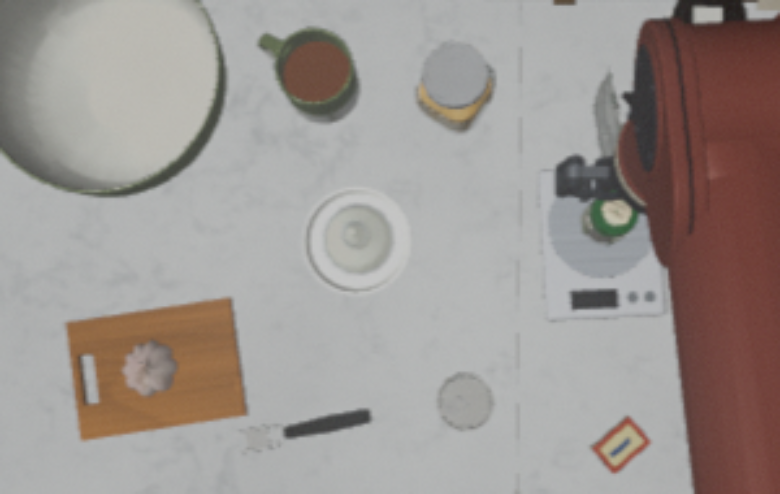

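View pics/sz.png

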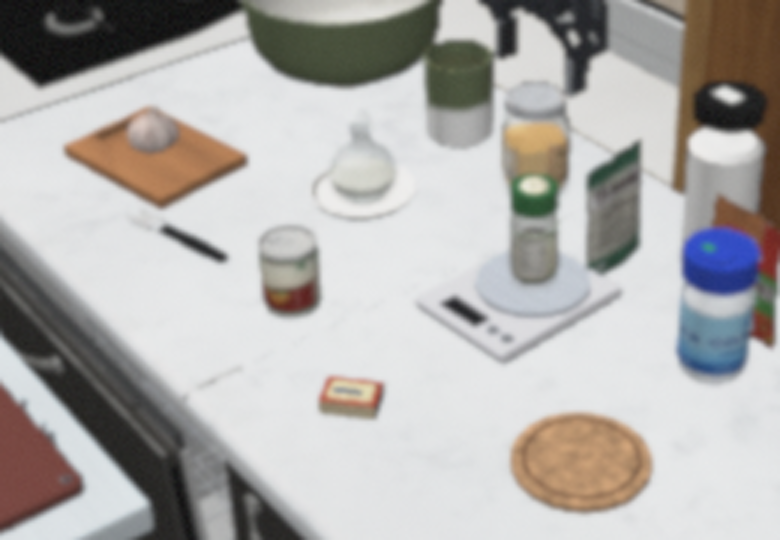

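```bash
python3 -c "
from cell import arm
print(arm.observe()['t'],arm.close_job())"
```

```text
the job is handed in; nothing more can be done
45.85 None
```

The job is handed in at 45.9 s of the 115 s allowed. No verdict came back, so the results below are my own camera checks.

**What I did:** I set the spice jar aside on the cork trivet. Then I put the cruet on the saucer, the garlic on the board, and the jar on the scale plate. The first grip on the cruet sat too low, on its shoulder. I set it back down on the board and gripped it 8 mm higher before carrying it.

**Last checks:** All three stood upright in the pictures, released, with the gripper raised clear.

| Item | Target | Measured distance from the middle | Limit |
|---|---|---|---|
| Garlic | Wooden board | about 1 mm | 15 mm |
| Spice jar | Scale plate | about 2 mm | 15 mm |
| Cruet | Saucer | 2–3 mm | 12 mm |

- **Tin and honey jar:** the networks put both within about 7 mm of where they started, which is within the networks' own error. The gripper never went near either one.
- **Checks that disagreed:** in the final scene and top pictures the networks' points for the cruet and saucer were about 9–18 mm apart. The scene picture also put the garlic and jar points 12 mm from the board's middle and the plate. I judged this to be network error, because the wrist picture taken just after release and the top picture show the cruet centred in the saucer.
- **Calibration:** wrist-camera readings also varied by 2–4 mm with the tool's orientation.

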